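# Clear the drying ledge and line up the candy tins

## Task

Take the scraper block and wipe every chip of maple candy off the narrow ledge with it so that they end up in the pan around it, and only then lay all the candy tins flat in one row on the cleaned ledge, lengthwise along it and centred across its width. Put the scraper away in the middle of its sloped rest, its foot flat on the slope, and leave the bottle, cup, jar, tart pan and salad server where they are.

Things in the scene. Friction and masses are not known exactly. Their poses are not given: they have to be found in the camera images.
- rack: fixed aluminium sheet pan with a narrow maple ledge standing in it. Pan 230 (x) by 370 (y), rim 25 high, walls 4 thick, floor 4 thick. The ledge is a solid beam along the pan's y axis through its middle, 34 wide (x) by 290 long (y), its flat top 70 above the counter. Origin: centre of the pan's underside, z up
- rest_top: the sloped top board of the fixed wooden scraper rest, 86 (x) by 100 (y), inclined 20 degrees: its low edge, toward -x, has a lip 8 high and 8 thick, whose inner face is at x = -39. Origin: centre of the sloped top surface, 42 above the counter; z is the normal of the slope, y is level
- scraper: scraper block: steel foot plate 36 (x) by 70 (y) by 12 high, on it an upright dark wooden grip, a ridge 16 thick (x) by 60 long (y), its top 52 above the underside. 110 to 180 g. Origin: centre of the underside, z up. It starts standing on the counter
- tin1: flat steel candy tin, a plain closed box 38 (x) by 52 (y) by 22 (z), 35 to 70 g, no marked top or bottom, lying flat on the counter at the start; origin at its middle (11 above what it lies on). Three to five tins are present
- tin2: flat steel candy tin, a plain closed box 38 (x) by 52 (y) by 22 (z), 35 to 70 g, no marked top or bottom, lying flat on the counter at the start; origin at its middle (11 above what it lies on). Three to five tins are present
- tin3: flat steel candy tin, a plain closed box 38 (x) by 52 (y) by 22 (z), 35 to 70 g, no marked top or bottom, lying flat on the counter at the start; origin at its middle (11 above what it lies on). Three to five tins are present
- tin4: flat steel candy tin, a plain closed box 38 (x) by 52 (y) by 22 (z), 35 to 70 g, no marked top or bottom, lying flat on the counter at the start; origin at its middle (11 above what it lies on). Three to five tins are present
- tin5: flat steel candy tin, a plain closed box 38 (x) by 52 (y) by 22 (z), 35 to 70 g, no marked top or bottom, lying flat on the counter at the start; origin at its middle (11 above what it lies on). Three to five tins are present
- chip1: broken chip of hard maple candy, 26 by 20 by 9 thick, 10 g, lying on the ledge at the start; origin: centre of its underside. Two to four chips are present
- chip2: broken chip of hard maple candy, 26 by 20 by 9 thick, 10 g, lying on the ledge at the start; origin: centre of its underside. Two to four chips are present
- chip3: broken chip of hard maple candy, 26 by 20 by 9 thick, 10 g, lying on the ledge at the start; origin: centre of its underside. Two to four chips are present
- chip4: broken chip of hard maple candy, 26 by 20 by 9 thick, 10 g, lying on the ledge at the start; origin: centre of its underside. Two to four chips are present
- bottle: bystander: blue glass swing-top bottle, diameter 66, height 210, origin under its centre
- cup: bystander: steel measuring cup, diameter 72, height 50, set on a dark ring 8 high, origin under its centre
- server: bystander: wooden salad server lying on the counter, about 270 long along its x, blade 55 wide, origin on the counter near its middle (blade to +x, handle to -x)
- tart: bystander: aluminium tart pan, diameter 110, height 22, origin under its centre
- jar: bystander: small amber jar, diameter 52, height 75, origin under its centre
There are look-alikes about, which are no part of the job. What is shaped like the tin2 but blue, orange or turquoise is not meant.

How it is judged:
On the way, in this order (a step that is already met when the one before it is completed fails the run):
1. with the scraper in the gripper, every chip is off the ledge (contact force between the fingers and scraper above 1 N and z of each of chip1, chip2, chip3, chip4 in the frame of rack below 0.05 m), for 0.2 s.
2. all the tins lie on the ledge (x of tin1 in the frame of rack between -0.012 and 0.012 m and y of tin1 in the frame of rack between -0.128 and 0.128 m and z of tin1 in the frame of rack between 0.077 and 0.086 m and angle between the z axis of each of tin1, tin2, tin3, tin4, tin5 and the z axis of rack, either way round below 0.12 rad and angle between the y axis of each of tin1, tin2, tin3, tin4, tin5 and the y axis of rack, either way round below 0.3 rad and linear speed of each of tin1, tin2, tin3, tin4, tin5 below 0.02 m/s and x of tin2 in the frame of rack between -0.012 and 0.012 m and y of tin2 in the frame of rack between -0.128 and 0.128 m and z of tin2 in the frame of rack between 0.077 and 0.086 m and x of tin3 in the frame of rack between -0.012 and 0.012 m and y of tin3 in the frame of rack between -0.128 and 0.128 m and z of tin3 in the frame of rack between 0.077 and 0.086 m and x of tin4 in the frame of rack between -0.012 and 0.012 m and y of tin4 in the frame of rack between -0.128 and 0.128 m and z of tin4 in the frame of rack between 0.077 and 0.086 m and x of tin5 in the frame of rack between -0.012 and 0.012 m and y of tin5 in the frame of rack between -0.128 and 0.128 m and z of tin5 in the frame of rack between 0.077 and 0.086 m), for 0.2 s.
At the end, for the whole second after the job is handed in: Tins at rest flat on the ledge, middles within 12 mm of its centre line and 128 mm of its middle lengthwise, long side within 17 degrees of its direction; all chips in the pan, off the ledge; scraper at rest flat on the slope (7 degrees), within 30 mm of its centre each way (all of step 2 and x of chip1 in the frame of rack between -0.113 and 0.113 m and y of chip1 in the frame of rack between -0.182 and 0.182 m and z of each of chip1, chip2, chip3, chip4 in the frame of rack below 0.045 m and x of chip2 in the frame of rack between -0.113 and 0.113 m and y of chip2 in the frame of rack between -0.182 and 0.182 m and x of chip3 in the frame of rack between -0.113 and 0.113 m and y of chip3 in the frame of rack between -0.182 and 0.182 m and x of chip4 in the frame of rack between -0.113 and 0.113 m and y of chip4 in the frame of rack between -0.182 and 0.182 m and x of scraper in the frame of rest_top between -0.03 and 0.03 m and y of scraper in the frame of rest_top between -0.03 and 0.03 m and z of scraper in the frame of rest_top between -0.004 and 0.006 m and angle between the z axis of scraper and the z axis of rest_top, either way round below 0.12 rad and linear speed of scraper below 0.02 m/s); the robot touches nothing.
It fails at once if the bottle is shifted more than 30 mm or knocked over (distance of bottle from where it was at the start of the episode above 0.03 m or angle between bottle's own z axis and vertical above 0.5 rad).
It fails at once if the cup is shifted more than 30 mm or knocked over (distance of cup from where it was at the start of the episode above 0.03 m or angle between cup's own z axis and vertical above 0.5 rad).
It fails at once if the server is shifted more than 30 mm or knocked over (distance of server from where it was at the start of the episode above 0.03 m or angle between server's own z axis and vertical above 0.5 rad).
It fails at once if the tart is shifted more than 30 mm or knocked over (distance of tart from where it was at the start of the episode above 0.03 m or angle between tart's own z axis and vertical above 0.5 rad).
It fails at once if the jar is shifted more than 30 mm or knocked over (distance of jar from where it was at the start of the episode above 0.03 m or angle between jar's own z axis and vertical above 0.5 rad).
Of tin1, tin2, tin3, tin4, tin5 only 3 to 5 are there at a start; the rules pass over those that are not, and their reading is None.
Of chip1, chip2, chip3, chip4 only 2 to 4 are there at a start; the rules pass over those that are not, and their reading is None.
At some moment in a run one of chip1, chip2, chip3, chip4 may be knocked a few centimetres aside while the robot is not near it.
Once in a run the grip may slacken for a moment while it holds something.
It also fails if it takes over 210 s, if anything falls off the work surface, if the arm or the gripper's body presses on something with over 40 N, if the wrist force passes 120 N, or if a joint passes its speed limit or range.

## Robot

A 6-joint arm with a two-finger parallel gripper is mounted at the origin on the work surface. World frame = base frame: x ahead of the robot, y to its left, z up, the work surface at z = 0. Lengths are in m, angles in rad, forces in N, time in s.
With the tool pointing down it reaches from about 0.3 to 0.875 m from the base axis. Payload 4.2 kg.
Tool frame: the origin (TCP) lies midway between the tips of the shut fingers; the grasp point (between the pads) lies 19 mm behind it; z points along the fingers, y is the line along which they close (so a half turn about z gives the same grasp; the last joint's range is limited). The gripper opens to 85 mm and grips with 20 to 120 N. Pads are 22 mm wide; open, the fingers measure 114 mm over their backs; the gripper's body (76 mm by 85 mm) begins 54 mm behind the grasp point. The pads swing forward as they close: fully open they stand 13 mm farther back than shut.
Start: joints at [-1.349, 0.32, 1.565, -0, 1.257, -0.02], TCP at [0.138, -0.558, 0.231] pointing down, gripper open.
Joint ranges: [-3.11, 3.11], [-0.84, 2.01], [0.21, 2.61], [-1.34, 4.49], [0.05, 2.63], [-2.56, 2.56]. Speed limits (rad/s): [2.57, 2.57, 3.14, 3.14, 3.14, 3.14].

## Interface

Orientations are given as a unit quaternion [x, y, z, w].
In Python, from station import observe, snapshot, get_calibration, finish_job, outline_of, pinpoint gives the robot as it stands.
- The arm moves only by the shell command python3 -m creep 'ROWS'. ROWS is a JSON object of lists of equal length, an entry for each row: "xyz": the shift along the tool's x, y, z in cm, a list of three; "rotation": the turn, a rotation vector about the tool's x, y, z in rad, a list of three; "fingers": the finger opening in cm, from 0 to 8.54. In form: {"xyz": [[x, y, z], ...], "rotation": [[ax, ay, az], ...], "fingers": [fingers, ...]}. A call has 1 to 20 rows; each row shifts and turns the commanded pose from where the row before left it, along the tool's axes as they then stand; what a row does not reach is not made up. A row lasts 1/8 s, in which the tool goes at most 62.5 mm and 10.7 degrees, less where a joint would pass 70% of its speed; a pose out of reach is approached as far as the arm can. A call is refused whole if a number of a shift passes 6.25 or a number of a turn 0.188, either way. A call with a gripper value outside its range is refused whole. The fingers move at their own pace and stop on an object; the grip force is fixed at half the most. Time passes only in rows, so rows that do not move let the fingers close. It gives the time, the measured TCP pose, the force, the opening and the grip force at its end, in the units of the state.
- observe(): the state, without advancing time (a new reading comes with each control period).
- snapshot(name): name is "side" or "top" or "wrist"; returns (picture, depth): 420x560x3 uint8, red, green, blue; 420x560 float32, m along the optical axis (not along the pixel's ray), 0 where there is no reading.
- get_calibration(name): a dict with "fx", "fy", "cx", "cy" (pixels), "k1" (the pictures are not rectified: a ray, as slopes to the right and down, at radius r is drawn at 1 + k1 r^2 times it, then the intrinsics apply), "xyz" and "orientation" of the camera in the world. Camera axes: x right, y up, looking along -z (the intrinsics and any distortion apply to the point x, -y, -z); pixel columns grow to the right and rows downward; lengths in m; the calibration is good to about 2 mm. A picture is of the moment at which its call begins: read the wrist's pose just before it. get_calibration takes no time and is no camera call; for the wrist camera it gives the pose at the moment of the call.
- finish_job(): hands the job in; it is judged then, once.
Trained networks look in the newest picture that a camera, given by its name, has taken for a name from the list of things; names that differ only in an ending like _2 or _b are one class to them, and where a whole thing is asked for, a point or a joint stands for the part that bears it (a point fixed in the world has none). Each returns a list of dicts, best first, with "score" (0 to 1); they miss things now and then, are a little off and sometimes report something else, mostly with a low value. They report only what shows in the picture. A call takes as long as a camera call. They do not tell look-alikes from the thing itself.
- outline_of(camera, query): "region" (420x560 bool, what is visible of it).
- pinpoint(camera, query): "centre" ([x, y, z] in m, in the coordinates of the camera as it stood for that picture, good to about 4 mm: a listed point, or the origin of a listed thing).
The state is a dict: "time_s": time; "joint_positions": joint angles; "qvel": joint speeds; "joint_efforts": joint torques, N m; "ee_pos": TCP position; "eef_rot": TCP orientation; "ft_force": force on the tool from outside, world axes, zero at the start; "wrist_torque": the same for the moment, N m; "finger_gap": opening from 0.0 (shut) to 1.0 (fully open); "gripper_force": force on a finger pad.
Only numpy, scipy, OpenCV 4.12 (cv2) and the standard library are available. Lean on these libraries where they do the work, as an engineer would, in place of code of your own. Each camera call takes 0.05 s, during which the arm holds its last target. There are 200 camera calls.

## Working session

There is one attempt and no reset: what is moved stays moved. The work goes in short steps, Python scripts to look and compute and a shell command to move; the robot and the scene stay as the last step left them, time stands still between calls to the robot, and variables do not carry over. Pictures are saved under pics/ and viewed, at most 14 in all, crops included, and the job is handed in when it is done.

```bash
mkdir -p pics
cat > h.py <<'E'
import numpy as np, cv2
from scipy.spatial.transform import Rotation as R
from station import *
def cal(n):
    c=get_calibration(n); return c
def world(c,p): return R.from_quat(c["orientation"]).apply(p)+np.array(c["xyz"])
def pts(c,d):
    v,u=np.mgrid[:420,:560].astype(float)
    xd=(u-c["cx"])/c["fx"]; yd=(v-c["cy"])/c["fy"]; x,y=xd.copy(),yd.copy()
    for _ in range(8):
        s=1+c["k1"]*(x*x+y*y); x=xd/s;y=yd/s
    P=np.stack([x*d,-y*d,-d],-1)
    return (R.from_quat(c["orientation"]).apply(P.reshape(-1,3))+np.array(c["xyz"])).reshape(420,560,3)
def shot(n,f=None):
    c=cal(n); im,d=snapshot(n)
    if f: cv2.imwrite("pics/"+f,im[:,:,::-1])
    return c,im,d,pts(c,d)
def st():
    s=observe(); print("t",round(s["time_s"],2),"p",np.round(s["ee_pos"],4),"R",np.round(R.from_quat(s["eef_rot"]).as_matrix(),3).tolist(),"gap",round(s["finger_gap"],3),"F",np.round(s["gripper_force"],1),np.round(s["joint_positions"],2))
E
python3 - <<'E'
from h import *
st()
for n in("top","side"):
    c,im,d,P=shot(n,n+"0.png"); print(n,c["xyz"],c["k1"],c["fx"])
    for q in ["rack","rest_top","scraper","tin1","chip1","bottle","cup","server","tart","jar"]:
        for r in pinpoint(n,q)[:9]: print(q,round(r["score"],2),np.round(world(c,r["centre"]),3))
E
```

```text
t 0.0 p [ 0.1376 -0.5578  0.2305] R [[0.971, 0.239, -0.0], [0.239, -0.971, 0.002], [0.0, -0.002, -1.0]] gap 0.997 F 0.0 [-1.35  0.32  1.57 -0.    1.26 -0.02]
top [0.24586209 0.05170138 1.43495958] -0.0685049337454791 508.48665293637504
rack 0.73 [ 0.645 -0.008 -0.005]
rack 0.29 [ 0.322 -0.48   0.003]
rest_top 0.61 [ 0.575 -0.337  0.041]
scraper 0.6 [ 0.545  0.305 -0.   ]
tin1 0.87 [0.365 0.484 0.013]
tin1 0.83 [0.454 0.417 0.008]
tin1 0.8 [ 0.438 -0.006  0.014]
tin1 0.79 [ 0.47  -0.417  0.01 ]
tin1 0.7 [0.358 0.275 0.009]
tin1 0.61 [0.481 0.563 0.007]
tin1 0.59 [ 0.354 -0.287  0.005]
tin1 0.56 [0.453 0.242 0.011]
chip1 0.74 [0.634 0.465 0.002]
chip1 0.44 [0.652 0.097 0.068]
chip1 0.41 [ 0.644 -0.052  0.072]
bottle 0.71 [ 0.664 -0.412 -0.001]
cup 0.67 [0.271 0.421 0.007]
server 0.89 [ 0.323 -0.476  0.001]
server 0.66 [ 0.702  0.333 -0.001]
server 0.18 [ 0.545  0.303 -0.002]
tart 0.65 [0.632 0.463 0.003]
jar 0.65 [ 0.704  0.333 -0.001]
jar 0.22 [ 0.574 -0.336  0.041]
side [-0.30765505  1.0808299   1.37173907] -0.061410460421356255 530.9712310508156
rack 0.94 [ 0.645 -0.01  -0.002]
rest_top 0.7 [ 0.575 -0.338  0.038]
rest_top 0.51 [ 0.472 -0.417  0.011]
scraper 0.76 [ 0.54   0.304 -0.002]
tin1 0.73 [ 0.433 -0.009  0.011]
tin1 0.61 [0.448 0.239 0.011]
tin1 0.59 [ 0.352 -0.285  0.016]
tin1 0.59 [0.371 0.483 0.01 ]
tin1 0.58 [0.449 0.417 0.01 ]
tin1 0.56 [0.352 0.273 0.012]
tin1 0.48 [ 0.475 -0.417  0.014]
tin1 0.48 [0.481 0.562 0.012]
chip1 0.52 [0.646 0.098 0.071]
chip1 0.48 [ 0.646 -0.057  0.071]
bottle 0.74 [ 0.656 -0.41   0.   ]
cup 0.91 [0.268 0.418 0.008]
server 0.66 [ 0.322 -0.483 -0.001]
tart 0.95 [ 0.63   0.46  -0.003]
jar 0.75 [ 0.702  0.337 -0.   ]
```

View pics/top0.png

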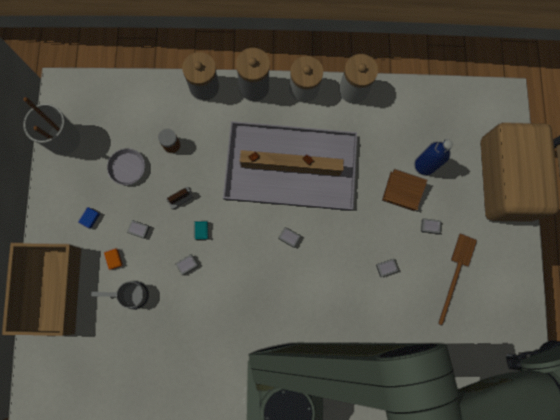

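View pics/side0.png

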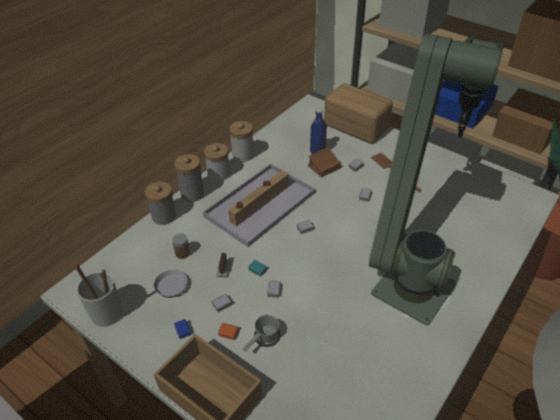

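```bash
cat >> h.py <<'E'
def rect(P,m):
    q=P[m]; (cx,cy),(w,h),a=cv2.minAreaRect((q[:,:2]*1000).astype(np.float32))
    if w<h: w,h,a=h,w,a+90
    return np.round([cx,cy],1),np.round([w,h],1),round((a+90)%180-90,1)  # a: long axis dir from world x
def ledge(P,z0=.062,z1=.074):
    m=(P[...,2]>z0)&(P[...,2]<z1)&(abs(P[...,0]-.645)<.06)&(abs(P[...,1]+.01)<.17)
    return m
E
python3 - <<'E'
from h import *
c,im,d,P=shot("top")
m=ledge(P); print("ledge",m.sum(),rect(P,m),np.median(P[m],0))
m=(P[...,2]>.015)&(P[...,2]<.035)&(abs(P[...,0]-.645)<.16)&(abs(P[...,1]+.01)<.23); print("rim",rect(P,m))
for q in("tin1","scraper","rest_top"):
    for r in outline_of("top",q)[:9]:
        m=r["region"]&(P[...,2]>.004)
        if m.sum()<20: continue
        print(q,round(r["score"],2),rect(P,m),"z",np.round(np.percentile(P[m][:,2],[10,50,90]),3),"rgb",im[r["region"]].mean(0).round())
        if q=="rest_top":
            s=P[m]; A=np.c_[s[:,:2]-s[:,:2].mean(0),np.ones(len(s))]; print("plane",np.linalg.lstsq(A,s[:,2],rcond=None)[0],s.mean(0), np.linalg.lstsq(A,s[:,2],rcond=None)[1]/len(s))
big=cv2.resize(im[115:220,160:440],None,fx=2.8,fy=2.8,interpolation=cv2.INTER_CUBIC)
big=cv2.convertScaleAbs(big,alpha=1.7)
cv2.imwrite("pics/crop.png",big[:,:,::-1])
E
```

```text
ledge 1054 (array([643.8, -10.8]), array([290.,  37.]), 85.7) [ 0.64208029 -0.0102974   0.06957424]
rim (array([644.9, -10.9]), array([371.6, 233.5]), 85.8)
tin1 0.74 (array([434.4,  -8.4]), array([50.2, 38.3]), 62.8) z [0.017 0.022 0.026] rgb [94. 93. 94.]
tin1 0.7 (array([450.8, 417.4]), array([52.5, 36.9]), 71.8) z [0.018 0.022 0.025] rgb [96. 95. 96.]
tin1 0.63 (array([ 311.9, -127.1]), array([379.2,  38.6]), -75.5) z [0.018 0.022 0.026] rgb [91. 90. 91.]
tin1 0.56 (array([297.6, 282.2]), array([469.5,  53.7]), 70.8) z [0.018 0.021 0.026] rgb [115.  59.  12.]
tin1 0.54 (array([ 471.8, -414.7]), array([51.3, 37.5]), 82.3) z [0.016 0.022 0.026] rgb [90. 89. 91.]
tin1 0.54 (array([451.2, 239.6]), array([51.5, 36.5]), 5.2) z [0.017 0.022 0.025] rgb [15. 79. 78.]
tin1 0.54 (array([365.3, 315.8]), array([579.7,  51.1]), 64.6) z [0.015 0.022 0.025] rgb [25. 47. 90.]
tin1 0.53 (array([294.2, 183.3]), array([273.4,  61.7]), 57.1) z [0.017 0.022 0.025] rgb [91. 90. 91.]
scraper 0.52 (array([546.4, 304.1]), array([72.2, 41.1]), -60.7) z [0.009 0.029 0.054] rgb [47. 43. 39.]
scraper 0.38 (array([ 377. , -187.6]), array([543.3,  52.8]), -66.8) z [0.015 0.022 0.026] rgb [90. 89. 90.]
rest_top 0.59 (array([ 409., -183.]), array([559.5, 117.5]), -43.3) z [0.031 0.041 0.054] rgb [79. 53. 29.]
plane [-1.32123324  1.37554894  0.05079622] [ 0.57113626 -0.33443803  0.05079622] [0.00417822]
```

View pics/crop.png

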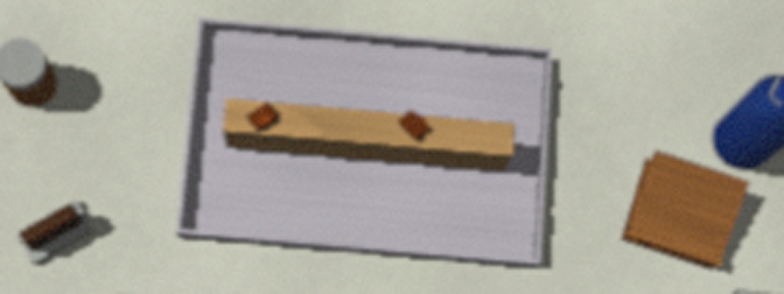

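Run:
```python
from h import *
for n in("top","side"):
    c,im,d,P=shot(n)
    for x,y in[(.4344,-.0084),(.4508,.4174),(.354,-.286),(.4718,-.4147),(.356,.274)]:
        m=(np.hypot(P[...,0]-x,P[...,1]-y)<.045)&(P[...,2]>.0165)&(P[...,2]<.0275); print(n,rect(P,m))
    m=(np.hypot(P[...,0]-.545,P[...,1]-.304)<.06)&(P[...,2]>.03)&(P[...,2]<.06); print("grip",rect(P,m))
    m=(np.hypot(P[...,0]-.545,P[...,1]-.304)<.06)&(P[...,2]>.006)&(P[...,2]<.06); print("foot",rect(P,m))
    m=(np.hypot(P[...,0]-.572,P[...,1]+.336)<.075)&(P[...,2]>.018)&(P[...,2]<.08); print("rest",rect(P,m))
    m=(np.hypot(P[...,0]-.572,P[...,1]+.336)<.03); s=P[m]
    A=np.c_[s[:,:2]-[.572,-.336],np.ones(len(s))]; k=np.linalg.lstsq(A,s[:,2],rcond=None)[0]; print(k,"slope",np.degrees(np.arctan(np.hypot(*k[:2]))),"updir",np.degrees(np.arctan2(k[1],k[0])))
st()
```

```text
top (array([435.5,  -7.8]), array([52.1, 38.8]), 59.8)
top (array([451.4, 417. ]), array([54.2, 38.2]), 71.7)
top (array([ 352., -284.]), array([53.1, 37.8]), -71.4)
top (array([ 472.4, -414. ]), array([50.8, 38.6]), 81.5)
top (array([354.1, 275. ]), array([52.5, 38. ]), -57.4)
grip (array([544.2, 303.8]), array([59.6, 17.5]), -58.1)
foot (array([547.6, 304.2]), array([108.8, 105.5]), -89.0)
rest (array([ 574.1, -337.6]), array([101.7,  93.1]), 71.7)
[ 0.34923626 -0.10517097  0.04031321] slope 20.038355198931278 updir -16.759444548970322
side (array([433.1,  -8.8]), array([51.8, 40. ]), 56.0)
side (array([449.1, 417.9]), array([53.2, 40.3]), 70.7)
side (array([ 350.2, -283.9]), array([59.6, 38.5]), -70.3)
side (array([ 468.3, -412.8]), array([56.1, 44.4]), 77.2)
side (array([351.3, 276.7]), array([55.3, 38.3]), -58.6)
grip (array([542. , 305.4]), array([66.5, 17.9]), -56.2)
foot (array([536.1, 305.1]), array([94.9, 79.8]), -30.3)
rest (array([ 582.9, -342. ]), array([120.6, 107.4]), -16.9)
[ 0.30859    -0.10003271  0.04061518] slope 17.972980583590125 updir -17.960649342646843
t 1.4 p [ 0.1377 -0.5583  0.2313] R [[0.971, 0.239, 0.0], [0.239, -0.971, -0.0], [-0.0, 0.0, -1.0]] gap 0.998 F 0.0 [-1.35  0.32  1.56  0.    1.26 -0.02]
```

```bash
cat >> h.py <<'E'
def plan(x,y,z,yaw,tilt=0):
    "rest of way: shift in present tool axes (cm), then rotvec"
    s=observe(); r=R.from_quat(s["eef_rot"]); 
    T=R.from_euler("z",yaw,degrees=True)*R.from_euler("x",180,degrees=True)*R.from_euler("y",tilt,degrees=True)
    dp=(np.array([x,y,z])-s["ee_pos"])*100
    print("shift now-axes cm",np.round(r.inv().apply(dp),2),"| shift target-axes",np.round(T.inv().apply(dp),2),"| rotvec",np.round((r.inv()*T).as_rotvec(),3),"dist",round(np.linalg.norm(dp),1))
    st()
E
python3 -c "
from h import *
plan(.5445,.304,.15,122)"
```

```text
shift now-axes cm [ 60.15 -73.98   8.13] | shift target-axes [51.57 80.19  8.13] | rotvec [ 0.     0.    -1.887] dist 95.7
t 1.4 p [ 0.1377 -0.5583  0.2313] R [[0.971, 0.239, 0.0], [0.239, -0.971, -0.0], [-0.0, 0.0, -1.0]] gap 0.998 F 0.0 [-1.35  0.32  1.56  0.    1.26 -0.02]
```

```bash
python3 -m creep '{"xyz":[[3,-3.7,0],[3,-3.7,0],[3,-3.7,0],[3,-3.7,0],[3,-3.7,0],[3,-3.7,0],[3,-3.7,0],[3,-3.7,0],[3,-3.7,0],[3,-3.7,0],[3,-3.7,0],[3,-3.7,0],[3,-3.7,0],[3,-3.7,0],[3,-3.7,0],[3,-3.7,0],[3,-3.7,0],[3,-3.7,0],[3,-3.7,0],[3,-3.7,0]],"rotation":[[0,0,0],[0,0,0],[0,0,0],[0,0,0],[0,0,0],[0,0,0],[0,0,0],[0,0,0],[0,0,0],[0,0,0],[0,0,0],[0,0,0],[0,0,0],[0,0,0],[0,0,0],[0,0,0],[0,0,0],[0,0,0],[0,0,0],[0,0,0]],"fingers":[8.5,8.5,8.5,8.5,8.5,8.5,8.5,8.5,8.5,8.5,8.5,8.5,8.5,8.5,8.5,8.5,8.5,8.5,8.5,8.5]}' && python3 -m creep '{"xyz":[[0,0,0],[0,0,0],[0,0,0],[0,0,0],[0,0,0],[0,0,0],[0,0,0],[0,0,0],[0,0,0],[0,0,0],[0,0,0],[0,0,0]],"rotation":[[0,0,-0.171],[0,0,-0.171],[0,0,-0.171],[0,0,-0.171],[0,0,-0.171],[0,0,-0.171],[0,0,-0.171],[0,0,-0.171],[0,0,-0.171],[0,0,-0.171],[0,0,-0.171],[0,0,0]],"fingers":[8.5,8.5,8.5,8.5,8.5,8.5,8.5,8.5,8.5,8.5,8.5,8.5]}'
python3 - <<'E'
from h import *
plan(.5445,.304,.15,122)
c,im,d,P=shot("wrist","w1.png")
m=(np.hypot(P[...,0]-.545,P[...,1]-.304)<.06)&(P[...,2]>.044)&(P[...,2]<.06); print("grip",rect(P,m),m.sum())
E
```

```text
time_s: 3.9
ee_pos: [0.5436, 0.3054, 0.2313]
eef_rot: [0.993, 0.121, 0.0, 0.0]
ft_force: [0.6, 0.5, 0.0]
finger_gap: 0.999
gripper_force: 0.0
time_s: 5.4
ee_pos: [0.543, 0.3039, 0.2312]
eef_rot: [0.489, 0.873, -0.0, 0.0]
ft_force: [0.6, -0.2, 0.3]
finger_gap: 0.995
gripper_force: 0.0
shift now-axes cm [-0.06  0.13  8.12] | shift target-axes [-0.07  0.13  8.12] | rotvec [-0.     0.    -0.008] dist 8.1
t 5.4 p [0.543  0.3039 0.2312] R [[-0.523, 0.853, -0.0], [0.853, 0.523, -0.0], [-0.0, -0.0, -1.0]] gap 0.995 F 0.0 [ 0.49  0.39  1.45 -0.    1.3  -0.06]
grip (array([545.6, 307.6]), array([58.9, 15.5]), -58.6) 898
```

View pics/w1.png

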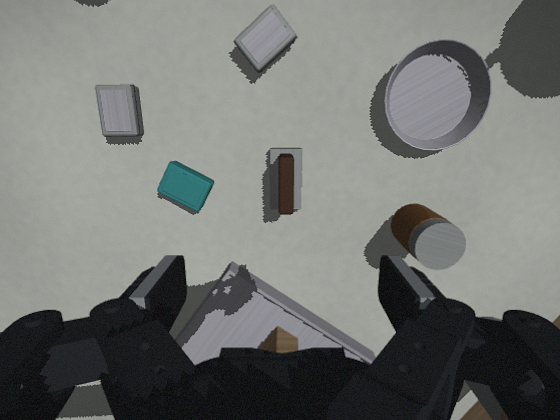

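```bash
python3 -m creep '{"xyz":[[0.1,0.28,2],[0,0,3],[0,0,3],[0,0,3],[0,0,3],[0,0,3],[0,0,2],[0,0,1.3],[0,0,1],[0,0,0],[0,0,0],[0,0,0],[0,0,0],[0,0,0],[0,0,0],[0,0,0],[0,0,0],[0,0,0]],"rotation":[[0,0,0],[0,0,0],[0,0,0],[0,0,0],[0,0,0],[0,0,0],[0,0,0],[0,0,0],[0,0,0],[0,0,0],[0,0,0],[0,0,0],[0,0,0],[0,0,0],[0,0,0],[0,0,0],[0,0,0],[0,0,0]],"fingers":[8,8,8,8,8,8,8,8,8,8,0,0,0,0,0,0,0,0]}'
python3 -c "
from h import *
plan(.545,.306,.16,122)"
```

```text
time_s: 7.7
ee_pos: [0.5452, 0.3063, 0.0187]
eef_rot: [0.488, 0.873, 0.0, 0.0]
ft_force: [-0.3, -0.2, 4.8]
finger_gap: 0.18
gripper_force: 59.5
shift now-axes cm [ -0.02  -0.02 -14.13] | shift target-axes [ -0.02  -0.03 -14.13] | rotvec [ 0.001  0.    -0.007] dist 14.1
t 7.7 p [0.5452 0.3063 0.0187] R [[-0.524, 0.851, 0.001], [0.851, 0.524, 0.0], [-0.0, 0.001, -1.0]] gap 0.18 F 59.5 [ 0.49  0.59  1.7  -0.    0.85 -0.06]
```

```bash
python3 -m creep '{"xyz":[[0,0,-2],[0,0,-3],[0,0,-3],[0,0,-3],[0,0,-3],[0,0,0],[0,0,0],[0,0,0],[0,0,0],[0,0,0]],"rotation":[[0,0,0],[0,0,0],[0,0,0],[0,0,0],[0,0,0],[0,0,0.158],[0,0,0.158],[0,0,0.158],[0,0,0.158],[0,0,0]],"fingers":[0,0,0,0,0,0,0,0,0,0]}'
python3 - <<'E'
from h import *
plan(.5974,.098,.093,85.75)
c,im,d,P=shot("top")
m=(P[...,2]>.074)&(P[...,2]<.085)&(abs(P[...,0]-.645)<.03)&(abs(P[...,1]+.01)<.17)
k,l,s,ce=cv2.connectedComponentsWithStats(m.astype(np.uint8))
for i in range(1,k):
    if s[i,4]>8: print(s[i],P[l==i].mean(0).round(4))
E
```

```text
time_s: 8.95
ee_pos: [0.5443, 0.3058, 0.1571]
eef_rot: [0.734, 0.679, -0.001, -0.0]
ft_force: [0.2, 0.1, -1.7]
finger_gap: 0.18
gripper_force: 58.7
shift now-axes cm [-20.3    6.93   6.42] | shift target-axes [-20.33   6.83   6.41] | rotvec [-0.002  0.001 -0.004] dist 22.4
t 8.95 p [0.5443 0.3058 0.1571] R [[0.078, 0.997, -0.002], [0.997, -0.078, -0.001], [-0.001, -0.002, -1.0]] gap 0.18 F 58.7 [ 0.49  0.45  1.55 -0.    1.14  0.57]
[248 151  11  12  68] [0.65   0.0954 0.0791]
[302 155  11  10  63] [ 0.6448 -0.0549  0.0786]
```

```bash
python3 -m creep '{"xyz":[[-2.54,0.86,0.2],[-2.54,0.86,0.5],[-2.54,0.86,0.5],[-2.54,0.86,0.5],[-2.54,0.86,0.5],[-2.54,0.86,0.5],[-2.54,0.86,0.5],[-2.54,0.86,0.5],[0,0,1.5],[0,0,1.2],[0,0,0],[0,0,0]],"rotation":[[0,0,0],[0,0,0],[0,0,0],[0,0,0],[0,0,0],[0,0,0],[0,0,0],[0,0,0],[0,0,0],[0,0,0],[0,0,0],[0,0,0]],"fingers":[0,0,0,0,0,0,0,0,0,0,0,0]}'
python3 - <<'E'
from h import *
plan(.5974,.098,.093,85.75)
c,im,d,P=shot("side","s2.png")
cv2.imwrite("pics/s2c.png",cv2.resize(im[130:290,170:370],None,fx=3.5,fy=3.5)[:,:,::-1])
E
```

```text
time_s: 10.5
ee_pos: [0.5973, 0.0989, 0.0944]
eef_rot: [0.734, 0.679, 0.0, 0.0]
ft_force: [-0.0, 0.6, -1.8]
finger_gap: 0.18
gripper_force: 58.7
shift now-axes cm [-0.09  0.02  0.14] | shift target-axes [-0.09  0.02  0.14] | rotvec [ 0.    -0.    -0.004] dist 0.2
t 10.5 p [0.5973 0.0989 0.0944] R [[0.079, 0.997, 0.0], [0.997, -0.079, 0.0], [0.0, 0.0, -1.0]] gap 0.18 F 58.7 [0.15 0.48 1.68 0.   0.98 0.22]
```

View pics/s2c.png

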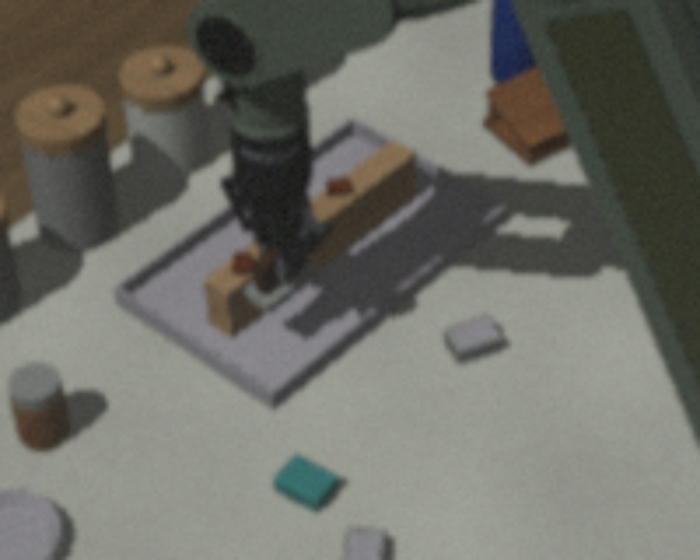

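```bash
python3 -m creep '{"xyz":[[0,0,0.15],[0,1,0],[0,1,0],[0,1,0],[0,1,0],[0,1,0],[0,1,0],[0,1,0],[0,1,0],[0,1,0],[0,0,0],[0,0,-2],[0,0,-2],[-2.5,-1.5,0],[-2.5,-1.5,0],[-2.5,-1.5,0],[-2.5,-1.5,0],[-2.5,-1.5,0],[-2.5,-1.5,0],[0,0,0]],"rotation":[[0,0,0],[0,0,0],[0,0,0],[0,0,0],[0,0,0],[0,0,0],[0,0,0],[0,0,0],[0,0,0],[0,0,0],[0,0,0],[0,0,0],[0,0,0],[0,0,0],[0,0,0],[0,0,0],[0,0,0],[0,0,0],[0,0,0],[0,0,0]],"fingers":[0,0,0,0,0,0,0,0,0,0,0,0,0,0,0,0,0,0,0,0]}'
python3 - <<'E'
from h import *
ux=np.array([.9973,-.0741]);uy=np.array([.0741,.9973])
q=np.array([.6445,-.0108])-.055*ux-.045*uy
plan(*q,.0925,85.75)
for n in("top","side"):
  c,im,d,P=shot(n)
  for r in pinpoint(n,"chip1"): print(r["score"],world(c,r["centre"]).round(3))
  for r in pinpoint(n,"scraper")[:1]: print(r["score"],world(c,r["centre"]).round(3))
cv2.imwrite("pics/s3c.png",cv2.resize(im[130:290,170:370],None,fx=3.5,fy=3.5)[:,:,::-1])
E
```

```text
time_s: 13.05
ee_pos: [0.5838, -0.0526, 0.133]
eef_rot: [0.736, 0.677, -0.0, -0.0]
ft_force: [-0.2, 0.0, -1.3]
finger_gap: 0.178
gripper_force: 58.9
shift now-axes cm [0.12 0.25 4.05] | shift target-axes [0.12 0.24 4.05] | rotvec [-0.001  0.    -0.008] dist 4.1
t 13.05 p [ 0.5838 -0.0526  0.133 ] R [[0.082, 0.997, -0.001], [0.997, -0.082, -0.0], [-0.0, -0.001, -1.0]] gap 0.178 F 58.9 [-0.11  0.41  1.68 -0.    1.05 -0.03]
0.59 [ 0.434 -0.01   0.012]
0.53 [ 0.646 -0.055  0.072]
0.32 [ 0.628  0.461 -0.004]
0.6 [ 0.582 -0.051  0.113]
```

View pics/s3c.png

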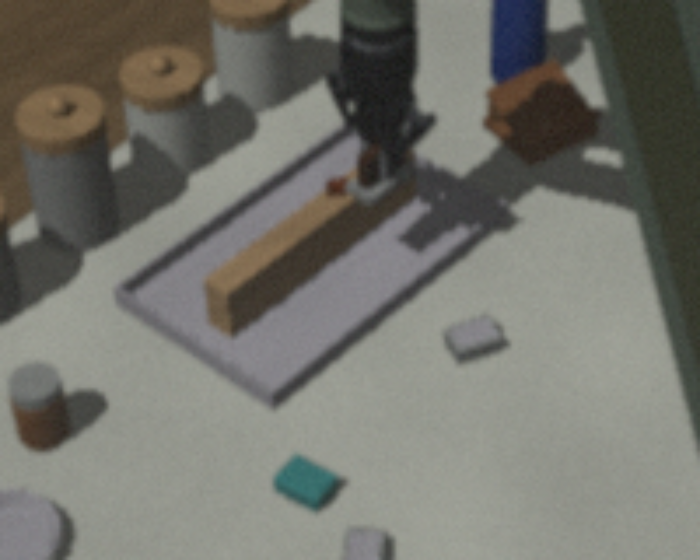

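Chip 1 is off the ledge, out of sight behind it. The second chip is at about (335,187), just ahead of the held scraper at (385,180). Sweeping that one next.

```bash
python3 -m creep '{"xyz":[[0.1,0,2],[0,0,2],[0,0.2,0],[0,1,0],[0,1,0],[0,1,0],[0,1,0],[0,1,0],[0,1,0],[0,1,0],[0,1,0],[0,1,0],[0,0,0],[0,0,0],[0,0,-2.5],[0,0,-2.5],[0,0,-2.5],[0,-3,0],[0,-3,0],[0,-3,0]],"rotation":[[0,0,0],[0,0,0],[0,0,0],[0,0,0],[0,0,0],[0,0,0],[0,0,0],[0,0,0],[0,0,0],[0,0,0],[0,0,0],[0,0,0],[0,0,0],[0,0,0],[0,0,0],[0,0,0],[0,0,0],[0,0,0],[0,0,0],[0,0,0]],"fingers":[0,0,0,0,0,0,0,0,0,0,0,0,0,0,0,0,0,0,0,0]}'
python3 - <<'E'
from h import *
n=np.array([-np.sin(.349)*np.cos(.3054),np.sin(.349)*np.sin(.3054),np.cos(.349)])
up=np.array([np.cos(.349)*np.cos(.3054),-np.cos(.349)*np.sin(.3054),np.sin(.349)])
b=np.array([.5745,-.337,.042])+.002*up; print(n,up)
for h in(.0187+.002,.09): print(b+h*n)
plan(*(b+.09*n),-17.5)
for n_ in("top",):
  c,im,d,P=shot(n_)
  for r in pinpoint(n_,"chip1"): print(r["score"],world(c,r["centre"]).round(3))
cv2.imwrite("pics/t4c.png",cv2.convertScaleAbs(cv2.resize(im[115:220,160:440],None,fx=2.8,fy=2.8),alpha=1.7)[:,:,::-1])
T=R.from_euler("z",-17.5,degrees=True)*R.from_euler("x",180,degrees=True)
for t in(20,-20): print(t,-(T*R.from_euler("y",t,degrees=True)).as_matrix()[:,2])
E
```

```text
time_s: 15.85
ee_pos: [0.5858, -0.0504, 0.1679]
eef_rot: [0.735, 0.678, -0.0, -0.0]
ft_force: [-0.3, -0.4, -1.5]
finger_gap: 0.176
gripper_force: 59.1
[-0.32613475  0.10281819  0.93971514] [ 0.89623148 -0.28254856  0.34195826]
[ 0.56954147 -0.33543676  0.06213602]
[ 0.54694034 -0.32831146  0.12725828]
shift now-axes cm [-28.01  -1.65   4.07] | shift target-axes [ 4.65 27.67  4.07] | rotvec [-0.     0.     1.796] dist 28.4
t 15.85 p [ 0.5858 -0.0504  0.1679] R [[0.08, 0.997, -0.0], [0.997, -0.08, -0.0], [-0.0, -0.0, -1.0]] gap 0.176 F 59.1 [-0.11  0.39  1.63 -0.    1.13 -0.03]
20 [-0.32619041  0.10284744  0.93969262]
-20 [ 0.32619041 -0.10284744  0.93969262]
```

View pics/t4c.png

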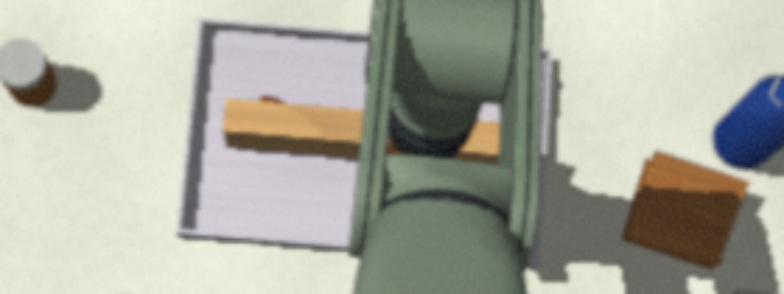

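```bash
python3 -m creep '{"xyz":[[-4,-0.24,0],[-4,-0.24,0],[-4,-0.24,0],[-4,-0.24,0],[-4,-0.24,0],[-4,-0.24,0],[-4,-0.24,0],[0,0,0],[0,0,0],[0,0,0],[0,0,0],[0,0,0],[0,0,0],[0,0,0],[0,0,0],[0,0,0],[0,0,0],[0,0,0],[0,0,0],[0,0,0]],"rotation":[[0,0,0],[0,0,0],[0,0,0],[0,0,0],[0,0,0],[0,0,0],[0,0,0],[0,0,0.1796],[0,0,0.1796],[0,0,0.1796],[0,0,0.1796],[0,0,0.1796],[0,0,0.1796],[0,0,0.1796],[0,0,0.1796],[0,0,0.1796],[0,0,0.1796],[0,0.1745,0],[0,0.1745,0],[0,0,0]],"fingers":[0,0,0,0,0,0,0,0,0,0,0,0,0,0,0,0,0,0,0,0]}'
python3 - <<'E'
from h import *
plan(.5695,-.3354,.0621,-17.5,20)
for n_ in("top","side"):
  c,im,d,P=shot(n_)
  for r in pinpoint(n_,"chip1"): print(r["score"],world(c,r["centre"]).round(3))
  if n_=="top":a=cv2.convertScaleAbs(cv2.resize(im[115:220,160:440],None,fx=2.5,fy=2.5),alpha=1.7)
b=cv2.resize(im[110:220,260:400],None,fx=2.6,fy=2.6)
v=np.zeros((a.shape[0]+b.shape[0],max(a.shape[1],b.shape[1]),3),np.uint8); v[:a.shape[0],:a.shape[1]]=a; v[a.shape[0]:,:b.shape[1]]=b
cv2.imwrite("pics/t5c.png",v[:,:,::-1])
E
```

```text
time_s: 18.45
ee_pos: [0.5442, -0.3263, 0.1659]
eef_rot: [0.974, -0.15, 0.168, 0.025]
ft_force: [-0.1, -0.1, -1.9]
finger_gap: 0.18
gripper_force: 59.2
shift now-axes cm [-0.95  0.13 10.68] | shift target-axes [-1.03  0.11 10.67] | rotvec [-0.002  0.007 -0.001] dist 10.7
t 18.45 p [ 0.5442 -0.3263  0.1659] R [[0.898, -0.301, 0.32], [-0.285, -0.953, -0.099], [0.335, -0.002, -0.942]] gap 0.18 F 59.2 [-0.61  0.32  1.79  0.16  0.71  1.17]
0.48 [ 0.672 -0.053  0.012]
```

View pics/t5c.png

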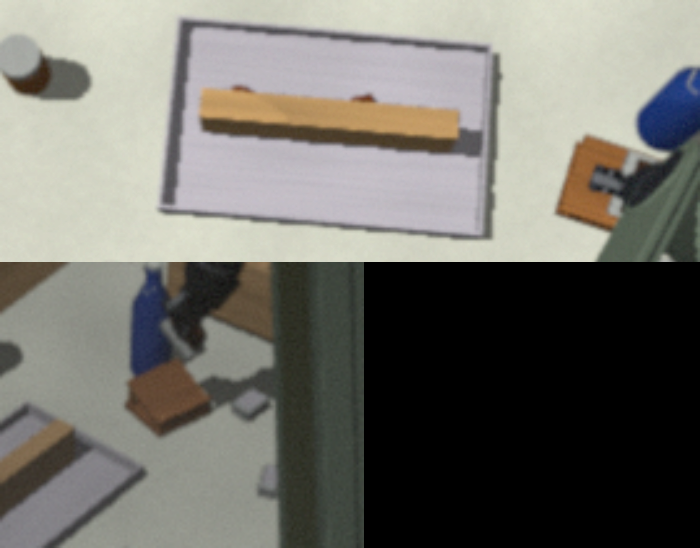

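Both chips are down in the pan beside the ledge, with tops showing at (240,90) and (365,98). The scraper is held tilted above the rest. Lowering it.

```bash
python3 -m creep '{"xyz":[[-0.5,0.1,1.3],[-0.5,0,2],[0,0,2],[0,0,2],[0,0,1.5],[0,0,1],[0,0,0.5],[0,0,0],[0,0,0]],"rotation":[[0,0,0],[0,0,0],[0,0,0],[0,0,0],[0,0,0],[0,0,0],[0,0,0],[0,0,0],[0,0,0]],"fingers":[0,0,0,0,0,0,0,0,0]}'; python3 -m creep '{"xyz":[[0,0,0.1],[0,0,0]],"rotation":[[0,0,0],[0,0,0]],"fingers":[0,0]}'; python3 -m creep '{"xyz":[[0,0,0.1],[0,0,0]],"rotation":[[0,0,0],[0,0,0]],"fingers":[0,0]}'; python3 -c "
from h import *
plan(.5695,-.3354,.0621,-17.5,20)"
```

```text
time_s: 19.77
ee_pos: [0.5727, -0.3373, 0.0683]
eef_rot: [0.973, -0.15, 0.172, 0.027]
ft_force: [-0.3, -0.1, -1.5]
finger_gap: 0.179
gripper_force: 59.2
time_s: 20.02
ee_pos: [0.5729, -0.3372, 0.067]
eef_rot: [0.973, -0.15, 0.172, 0.027]
ft_force: [0.7, -0.5, -1.8]
finger_gap: 0.177
gripper_force: 59.2
time_s: 20.27
ee_pos: [0.5732, -0.3372, 0.0657]
eef_rot: [0.973, -0.15, 0.172, 0.026]
ft_force: [0.1, -0.2, -2.0]
finger_gap: 0.174
gripper_force: 59.2
shift now-axes cm [-0.5  -0.06  0.2 ] | shift target-axes [-0.5  -0.06  0.2 ] | rotvec [-0.  0.  0.] dist 0.5
t 20.27 p [ 0.5732 -0.3372  0.0657] R [[0.896, -0.3, 0.326], [-0.282, -0.954, -0.103], [0.342, 0.0, -0.94]] gap 0.174 F 59.2 [-0.6   0.47  1.84  0.21  0.5   1.11]
```

```bash
python3 -m creep '{"xyz":[[-0.4,0,0],[0,0,0.1],[0,0,0.05],[0,0,0]],"rotation":[[0,0,0],[0,0,0],[0,0,0],[0,0,0]],"fingers":[0,0,0,0]}'; python3 -m creep '{"xyz":[[0,0,0.08],[0,0,0]],"rotation":[[0,0,0],[0,0,0]],"fingers":[0,0]}'; python3 -m creep '{"xyz":[[0,0,0.08],[0,0,0]],"rotation":[[0,0,0],[0,0,0]],"fingers":[0,0]}';python3 -m creep '{"xyz":[[0,0,0.08],[0,0,0]],"rotation":[[0,0,0],[0,0,0]],"fingers":[0,0]}'; python3 -c "
from h import *
plan(.5695,-.3354,.0621,-17.5,20)"
```

```text
time_s: 20.78
ee_pos: [0.5702, -0.3363, 0.0629]
eef_rot: [0.973, -0.15, 0.172, 0.026]
ft_force: [0.0, 1.0, -1.5]
finger_gap: 0.181
gripper_force: 59.2
time_s: 21.02
ee_pos: [0.5704, -0.3364, 0.0621]
eef_rot: [0.973, -0.15, 0.172, 0.026]
ft_force: [0.7, 0.2, -1.6]
finger_gap: 0.177
gripper_force: 59.2
time_s: 21.28
ee_pos: [0.5706, -0.3364, 0.0614]
eef_rot: [0.973, -0.15, 0.172, 0.026]
ft_force: [-0.8, 0.2, -1.1]
finger_gap: 0.172
gripper_force: 59.2
time_s: 21.52
ee_pos: [0.5709, -0.3365, 0.0606]
eef_rot: [0.973, -0.15, 0.172, 0.026]
ft_force: [-0.0, 0.4, -1.0]
finger_gap: 0.18
gripper_force: 59.2
shift now-axes cm [-0.1  -0.07 -0.19] | shift target-axes [-0.1  -0.07 -0.19] | rotvec [-0.  0.  0.] dist 0.2
t 21.52 p [ 0.5709 -0.3365  0.0606] R [[0.896, -0.3, 0.326], [-0.282, -0.954, -0.103], [0.342, 0.0, -0.94]] gap 0.18 F 59.2 [-0.6   0.48  1.85  0.21  0.48  1.11]
```

```bash
for i in 1; do python3 -m creep '{"xyz":[[0,0,0.08],[0,0,0]],"rotation":[[0,0,0],[0,0,0]],"fingers":[0,0]}'; python3 -m creep '{"xyz":[[0,0,0.08],[0,0,0]],"rotation":[[0,0,0],[0,0,0]],"fingers":[0,0]}'; python3 -m creep '{"xyz":[[0,0,0.08],[0,0,0]],"rotation":[[0,0,0],[0,0,0]],"fingers":[0,0]}'; done | grep -E "pos|ft"
python3 - <<'E'
from h import *
plan(.5695,-.3354,.0621,-17.5,20)
c,im,d,P=shot("side","s6.png")
cv2.imwrite("pics/s6c.png",cv2.resize(im[100:200,270:390],None,fx=5,fy=5)[:,:,::-1])
E
```

```text
ee_pos: [0.5712, -0.3366, 0.06]
ft_force: [-0.1, -0.3, -0.6]
ee_pos: [0.5712, -0.3366, 0.0599]
ft_force: [-3.4, 2.1, 4.5]
ee_pos: [0.5712, -0.3366, 0.0599]
ft_force: [-7.2, 4.1, 10.8]
shift now-axes cm [-0.11 -0.07 -0.27] | shift target-axes [-0.11 -0.07 -0.27] | rotvec [-0. -0.  0.] dist 0.3
t 22.27 p [ 0.5712 -0.3366  0.0599] R [[0.896, -0.3, 0.327], [-0.282, -0.954, -0.103], [0.342, 0.0, -0.94]] gap 0.178 F 61.6 [-0.6   0.48  1.85  0.21  0.48  1.1 ]
```

View pics/s6c.png

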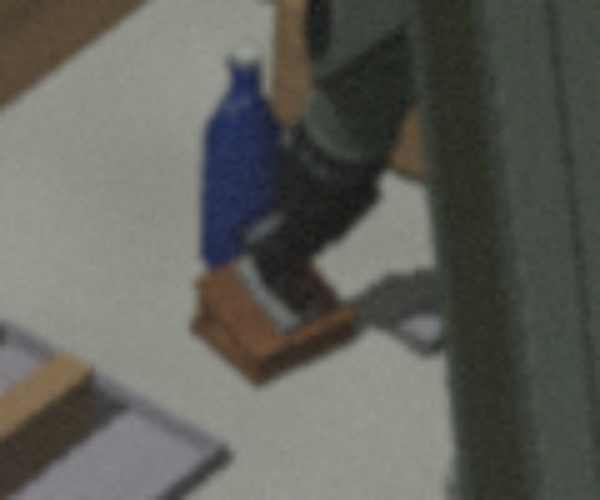

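The scraper's foot lies on the slope, with force now building. Letting go and backing out along the normal.

```bash
python3 -m creep '{"xyz":[[0,0,-0.1],[0,0,0],[0,0,0],[0,0,0],[0,0,0],[0,0,0],[0,0,-2],[0,0,-3],[0,0,-3],[0,0,-3],[0,0,0],[0,0,0],[0,0,0]],"rotation":[[0,0,0],[0,0,0],[0,0,0],[0,0,0],[0,0,0],[0,0,0],[0,0,0],[0,0,0],[0,0,0],[0,0,0],[0,-0.1745,0],[0,-0.1745,0],[0,0,0]],"fingers":[0,5,5,5,5,5,5,5,5,6.5,6.5,6.5,6.5]}'
python3 - <<'E'
from h import *
plan(.472,-.414,.12,81)
c,im,d,P=shot("wrist","w7.png"); cw=c
m=(np.hypot(P[...,0]-.573,P[...,1]+.337)<.06)
r=R.from_euler("z",-17.5,degrees=True)*R.from_euler("y",-20,degrees=True)
L=r.inv().apply(P[m]-[.5745,-.337,.042])
for a,b in((-.004,.004),(.008,.016),(.045,.058)):
    k=(L[:,2]>a)&(L[:,2]<b); print(a,k.sum(),(np.percentile(L[k],[2,98],axis=0)*1000).round(1).tolist() if k.sum() else "")
E
```

```text
time_s: 23.95
ee_pos: [0.5376, -0.3262, 0.1637]
eef_rot: [0.988, -0.152, 0.002, 0.001]
ft_force: [-0.7, -0.0, 0.5]
finger_gap: 0.76
gripper_force: 0.0
shift now-axes cm [-3.65 10.34  4.37] | shift target-axes [-9.7  -5.11  4.37] | rotvec [ 0.004 -0.002 -1.718] dist 11.8
t 23.95 p [ 0.5376 -0.3262  0.1637] R [[0.954, -0.3, 0.003], [-0.3, -0.954, -0.002], [0.003, 0.001, -1.0]] gap 0.76 F 0.0 [-0.56  0.45  1.54 -0.    1.15  1.31]
-0.004 8055 [[-36.8, -47.2, -1.3], [44.6, 49.0, 2.0]]
0.008 2482 [[-43.4, -36.5, 8.1], [36.8, 34.6, 13.5]]
0.045 1819 [[-24.7, -6.9, 47.5], [31.7, 8.3, 53.3]]
```

View pics/w7.png

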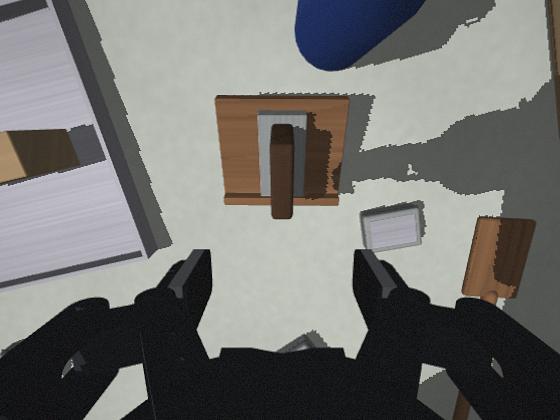

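The scraper stands flat on the slope, centred to about 4 mm. Next is the tin at image (392,227).

```bash
python3 -m creep '{"xyz":[[-0.9,2.58,0],[-0.9,2.58,0],[-0.9,2.58,0],[-0.95,2.6,0],[0,0,0],[0,0,0],[0,0,0],[0,0,0],[0,0,0],[0,0,0],[0,0,0],[0,0,0],[0,0,0],[0,0,0],[0,0,2],[0,0,3],[0,0,3],[0,0,2],[0,0,0]],"rotation":[[0,0,0],[0,0,0],[0,0,0],[0,0,0],[0,0,-0.1718],[0,0,-0.1718],[0,0,-0.1718],[0,0,-0.1718],[0,0,-0.1718],[0,0,-0.1718],[0,0,-0.1718],[0,0,-0.1718],[0,0,-0.1718],[0,0,-0.1718],[0,0,0],[0,0,0],[0,0,0],[0,0,0],[0,0,0]],"fingers":[6.5,6.5,6.5,6.5,6.5,6.5,6.5,6.5,6.5,6.5,6.5,6.5,6.5,6.5,6.5,6.5,6.5,6.5,6.5]}'; python3 -c "
from h import *
plan(.472,-.414,.001,81)"
```

```text
time_s: 26.38
ee_pos: [0.4674, -0.4116, 0.0618]
eef_rot: [0.761, 0.649, -0.0, -0.001]
ft_force: [-0.0, -0.4, -0.1]
finger_gap: 0.758
gripper_force: 0.0
shift now-axes cm [-0.18  0.51  6.08] | shift target-axes [-0.17  0.49  6.08] | rotvec [-0.002 -0.002 -0.002] dist 6.1
t 26.38 p [ 0.4674 -0.4116  0.0618] R [[0.158, 0.987, -0.002], [0.987, -0.158, 0.002], [0.002, -0.002, -1.0]] gap 0.758 F 0.0 [-0.74  0.54  1.67  0.    0.94 -0.58]
```

```bash
python3 -m creep '{"xyz":[[-0.18,0.5,1],[0,0,2],[0,0,1.6],[0,0,1],[0,0,0.4],[0,0,0],[0,0,0],[0,0,0],[0,0,0],[0,0,0],[0,0,0]],"rotation":[[0,0,0],[0,0,0],[0,0,0],[0,0,0],[0,0,0],[0,0,0],[0,0,0],[0,0,0],[0,0,0],[0,0,0],[0,0,0]],"fingers":[6.5,6.5,6.5,6.5,6.5,6.5,0,0,0,0,0]}';  python3 -m creep '{"xyz":[[0,0,-1],[0,0,-3],[0,0,-3],[0,0,-3],[0,0,-3],[0,0,-2],[0,0,0],[0,0,0]],"rotation":[[0,0,0],[0,0,0],[0,0,0],[0,0,0],[0,0,0],[0,0,0],[0,0,-0.06],[0,0,0]],"fingers":[0,0,0,0,0,0,0,0]}'
cat >> h.py <<'E'
C=np.array([.6445,-.0108]);ux=np.array([.9973,-.0741]);uy=np.array([.0741,.9973])
def slot(y,z): 
    q=C+y*uy; plan(*q,z,85.75)
E
python3 -c "
from h import *
slot(-.112,.08)"
```

```text
time_s: 27.75
ee_pos: [0.4748, -0.416, 0.0037]
eef_rot: [0.761, 0.649, 0.0, 0.001]
ft_force: [0.2, 0.8, 5.5]
finger_gap: 0.427
gripper_force: 60.4
time_s: 28.75
ee_pos: [0.474, -0.4153, 0.153]
eef_rot: [0.741, 0.671, -0.0, -0.0]
ft_force: [0.0, -0.7, -0.4]
finger_gap: 0.429
gripper_force: 59.8
shift now-axes cm [30.74 13.26  7.3 ] | shift target-axes [30.41 14.01  7.3 ] | rotvec [-0.    -0.    -0.025] dist 34.3
t 28.75 p [ 0.474  -0.4153  0.153 ] R [[0.099, 0.995, -0.0], [0.995, -0.099, 0.0], [0.0, -0.0, -1.0]] gap 0.429 F 59.8 [-0.74  0.46  1.55 -0.    1.13 -0.64]
```

```bash
python3 -m creep '{"xyz":[[0,0,0],[3.04,1.4,0],[3.04,1.4,0],[3.04,1.4,0],[3.04,1.4,0],[3.04,1.4,0],[3.04,1.4,0],[3.04,1.4,0],[3.04,1.4,0],[3.04,1.4,0],[3.04,1.4,0],[0,0,2],[0,0,2],[0,0,0]],"rotation":[[0,0,-0.025],[0,0,0],[0,0,0],[0,0,0],[0,0,0],[0,0,0],[0,0,0],[0,0,0],[0,0,0],[0,0,0],[0,0,0],[0,0,0],[0,0,0],[0,0,0]],"fingers":[0,0,0,0,0,0,0,0,0,0,0,0,0,0]}'
python3 - <<'E'
from h import *
slot(-.112,.0745)
c,im,d,P=shot("wrist","w8.png")
E
```

```text
time_s: 30.5
ee_pos: [0.6347, -0.1222, 0.1106]
eef_rot: [0.732, 0.681, -0.001, -0.002]
ft_force: [0.3, 0.4, -1.3]
finger_gap: 0.431
gripper_force: 59.8
shift now-axes cm [-0.02  0.17  3.61] | shift target-axes [-0.02  0.16  3.61] | rotvec [-0.005 -0.001  0.001] dist 3.6
t 30.5 p [ 0.6347 -0.1222  0.1106] R [[0.073, 0.997, -0.005], [0.997, -0.073, 0.001], [0.001, -0.005, -1.0]] gap 0.431 F 59.8 [-0.21  0.52  1.55 -0.    1.07 -0.14]
```

View pics/w8.png

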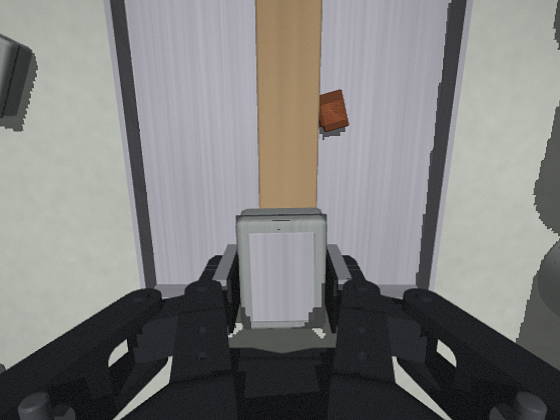

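The tin is held square over the ledge at about (281,270), and the chip lies in the pan at (333,112). Checking the ledge centre line before lowering.

Run:
```python
from h import *
c,im,d,P=shot("wrist")
m=(P[...,2]>.062)&(P[...,2]<.077)&(abs(P[...,0]-.645)<.05)&(P[...,1]>-.07)&(P[...,1]<.13)
q=P[m]; print(m.sum(),q.mean(0),rect(P,m)); 
r=np.c_[(q[:,:2]-C)@ux,(q[:,:2]-C)@uy]
for a in np.arange(-.06,.12,.03):
    k=r[(r[:,1]>a)&(r[:,1]<a+.03),0]
    if len(k)>50: print(round(a,2),(np.percentile(k,[1,99])*1000).round(1))
m=(P[...,2]>.115)&(P[...,2]<.14)&(abs(P[...,0]-.636)<.03)&(abs(P[...,1]+.122)<.04); q=P[m];print("tin",rect(P,m),m.sum(),np.median(q[:,2]))
```

```text
9227 [ 0.64364773 -0.03178744  0.07086286] (array([643.7, -34.2]), array([73.6, 34.4]), 85.9)
-0.06 [-15.8  17.3]
-0.03 [-15.7  17.2]
0.0 [-15.9  17.6]
tin (array([ 635.7, -120. ]), array([60.1, 52.2]), -3.5) 11526 0.13109601998932946
```

```bash
python3 -m creep '{"xyz":[[0,0.22,1],[0,0,1],[0,0,1],[0,0,0.5],[0,0,0]],"rotation":[[0,0,0],[0,0,0],[0,0,0],[0,0,0],[0,0,0]],"fingers":[0,0,0,0,0]}' | grep -E "pos|ft";  python3 -m creep '{"xyz":[[0,0,0.1],[0,0,0]],"rotation":[[0,0,0],[0,0,0]],"fingers":[0,0]}' | grep -E "pos|ft";  python3 -m creep '{"xyz":[[0,0,0.1],[0,0,0]],"rotation":[[0,0,0],[0,0,0]],"fingers":[0,0]}' | grep -E "pos|ft"
```

```text
ee_pos: [0.6379, -0.1227, 0.0771]
ft_force: [-0.4, 0.5, -0.2]
ee_pos: [0.6384, -0.1228, 0.077]
ft_force: [-0.3, 0.6, -0.6]
ee_pos: [0.6382, -0.1228, 0.0758]
ft_force: [-0.1, -0.6, -0.1]
```

```bash
python3 -m creep '{"xyz":[[0,0,0.1],[0,0,0]],"rotation":[[0,0,0],[0,0,0]],"fingers":[0,0]}' | grep -E "pos|ft";  python3 -m creep '{"xyz":[[0,0,0.1],[0,0,0]],"rotation":[[0,0,0],[0,0,0]],"fingers":[0,0]}' | grep -E "pos|ft";  python3 -m creep '{"xyz":[[0,0,0.1],[0,0,0]],"rotation":[[0,0,0],[0,0,0]],"fingers":[0,0]}' | grep -E "pos|ft"
```

```text
ee_pos: [0.6381, -0.1227, 0.0746]
ft_force: [-0.5, 0.0, -0.9]
ee_pos: [0.6383, -0.1228, 0.0737]
ft_force: [0.6, -0.3, -0.9]
ee_pos: [0.6383, -0.1228, 0.0737]
ft_force: [-1.7, 0.1, 5.2]
```

```bash
python3 -m creep '{"xyz":[[0,0,-0.1],[0,0,0],[0,0,0],[0,0,0],[0,0,-1],[0,0,-2],[0,0,-3],[0,0,-3],[0,0,0]],"rotation":[[0,0,0],[0,0,0],[0,0,0],[0,0,0],[0,0,0],[0,0,0],[0,0,0],[0,0,0],[0,0,0]],"fingers":[0,6.5,6.5,6.5,6.5,6.5,6.5,6.5,6.5]}'
python3 - <<'E'
from h import *
plan(.352,-.2845,.004,109)
c,im,d,P=shot("wrist")
m=(P[...,2]>.083)&(P[...,2]<.1)&(abs(P[...,0]-.636)<.06)&(abs(P[...,1]+.122)<.08); print("tin",rect(P,m),m.sum()); q=rect(P,m)[0]/1000-C; print(q@ux,q@uy)
E
```

```text
time_s: 33.6
ee_pos: [0.64, -0.1231, 0.1673]
eef_rot: [0.732, 0.681, 0.002, 0.003]
ft_force: [-0.2, -0.4, -0.4]
finger_gap: 0.759
gripper_force: 0.0
shift now-axes cm [-18.18 -27.66  16.16] | shift target-axes [ -5.89 -32.48  16.33] | rotvec [ 0.007  0.002 -0.405] dist 36.8
t 33.6 p [ 0.64   -0.1231  0.1673] R [[0.073, 0.997, 0.007], [0.997, -0.073, -0.002], [-0.001, 0.007, -1.0]] gap 0.759 F 0.0 [-0.21  0.48  1.48 -0.    1.18 -0.13]
tin (array([ 637.8, -120.6]), array([52.4, 38.5]), 87.7) 3798
0.0014542699999999604 -0.11000001
```

```bash
python3 -m creep '{"xyz":[[-1.82,-2.77,0],[-1.82,-2.77,0],[-1.82,-2.77,0],[-1.82,-2.77,0],[-1.82,-2.77,0],[-1.82,-2.77,0],[-1.82,-2.77,0],[-1.82,-2.77,0],[-1.82,-2.77,0],[-1.82,-2.77,0],[0,0,2],[0,0,2.5],[0,0,2.5],[0,0,2.5],[0,0,0]],"rotation":[[0,0,0],[0,0,0],[0,0,0],[0,0,0],[0,0,0],[0,0,0],[0,0,0],[0,0,0],[0,0,0],[0,0,0],[0,0,-0.135],[0,0,-0.135],[0,0,-0.135],[0,0,0],[0,0,0]],"fingers":[6.5,6.5,6.5,6.5,6.5,6.5,6.5,6.5,6.5,6.5,6.5,6.5,6.5,6.5,6.5]}'; python3 -c "
from h import *
plan(.352,-.2845,.004,109)"
```

```text
time_s: 35.52
ee_pos: [0.3469, -0.2826, 0.0667]
eef_rot: [0.581, 0.814, 0.0, -0.003]
ft_force: [0.5, 1.8, 0.8]
finger_gap: 0.762
gripper_force: 0.0
shift now-axes cm [-0.38  0.44  6.27] | shift target-axes [-0.35  0.42  6.27] | rotvec [-0.003 -0.005  0.   ] dist 6.3
t 35.52 p [ 0.3469 -0.2826  0.0667] R [[-0.326, 0.945, -0.005], [0.945, 0.326, 0.004], [0.005, -0.003, -1.0]] gap 0.762 F 0.0 [-0.71  0.31  2.07 -0.    0.77 -1.04]
```

```bash
python3 -m creep '{"xyz":[[-0.25,0.3,1],[0,0,2],[0,0,1.6],[0,0,1],[0,0,0.5],[0,0,0],[0,0,0],[0,0,0],[0,0,0],[0,0,0],[0,0,0]],"rotation":[[0,0,0],[0,0,0],[0,0,0],[0,0,0],[0,0,0],[0,0,0],[0,0,0],[0,0,0],[0,0,0],[0,0,0],[0,0,0]],"fingers":[6.5,6.5,6.5,6.5,6.5,6.5,0,0,0,0,0]}';  python3 -m creep '{"xyz":[[0,0,-1],[0,0,-3],[0,0,-3],[0,0,-3],[0,0,-3],[0,0,-2],[0,0,0],[0,0,0],[0,0,0],[0,0,0]],"rotation":[[0,0,0],[0,0,0],[0,0,0],[0,0,0],[0,0,0],[0,0,0],[0,0,0.135],[0,0,0.135],[0,0,0.135],[0,0,0]],"fingers":[0,0,0,0,0,0,0,0,0,0]}'; python3 -c "
from h import *
slot(-.056,.08)"
```

```text
time_s: 36.9
ee_pos: [0.3528, -0.2858, 0.0085]
eef_rot: [0.581, 0.814, -0.0, 0.001]
ft_force: [0.4, 0.1, 5.9]
finger_gap: 0.426
gripper_force: 60.6
time_s: 38.15
ee_pos: [0.3521, -0.2853, 0.1581]
eef_rot: [0.732, 0.681, -0.0, 0.0]
ft_force: [0.6, 0.1, -0.7]
finger_gap: 0.427
gripper_force: 60.2
shift now-axes cm [23.87 27.18  7.81] | shift target-axes [23.94 27.12  7.81] | rotvec [0.    0.    0.003] dist 37.0
t 38.15 p [ 0.3521 -0.2853  0.1581] R [[0.071, 0.997, 0.0], [0.997, -0.071, -0.0], [-0.0, 0.0, -1.0]] gap 0.427 F 60.2 [-0.71  0.19  1.94 -0.    1.01 -0.63]
```

```bash
python3 -m creep '{"xyz":[[1.99,2.27,0],[1.99,2.27,0],[1.99,2.27,0],[1.99,2.27,0],[1.99,2.27,0],[1.99,2.27,0],[1.99,2.27,0],[1.99,2.27,0],[1.99,2.27,0],[1.99,2.27,0],[1.99,2.27,0],[1.99,2.27,0],[0,0,2],[0,0,2],[0,0,1],[0,0,0],[0,0,0]],"rotation":[[0,0,0],[0,0,0],[0,0,0],[0,0,0],[0,0,0],[0,0,0],[0,0,0],[0,0,0],[0,0,0],[0,0,0],[0,0,0],[0,0,0],[0,0,0],[0,0,0],[0,0,0],[0,0,0],[0,0,0]],"fingers":[0,0,0,0,0,0,0,0,0,0,0,0,0,0,0,0,0]}'; python3 -c "
from h import *
slot(-.053,.0785)"
```

```text
time_s: 40.28
ee_pos: [0.6419, -0.0673, 0.1086]
eef_rot: [0.732, 0.681, 0.0, 0.001]
ft_force: [-0.2, -0.5, -0.2]
finger_gap: 0.428
gripper_force: 60.3
shift now-axes cm [ 0.36 -0.17  3.01] | shift target-axes [ 0.35 -0.16  3.01] | rotvec [0.002 0.    0.001] dist 3.0
t 40.27 p [ 0.6419 -0.0673  0.1086] R [[0.073, 0.997, 0.002], [0.997, -0.073, -0.0], [-0.0, 0.002, -1.0]] gap 0.428 F 60.3 [-0.12  0.52  1.56 -0.    1.06 -0.05]
```

```bash
python3 -m creep '{"xyz":[[0.35,-0.1,1],[0,0,1],[0,0,0.6],[0,0,0]],"rotation":[[0,0,0],[0,0,0],[0,0,0],[0,0,0]],"fingers":[0,0,0,0]}' | grep -E "pos|ft";  python3 -m creep '{"xyz":[[0,0,0.1],[0,0,0.1],[0,0,0]],"rotation":[[0,0,0],[0,0,0],[0,0,0]],"fingers":[0,0,0]}' | grep -E "pos|ft";  python3 -m creep '{"xyz":[[0,0,0.1],[0,0,0]],"rotation":[[0,0,0],[0,0,0]],"fingers":[0,0]}' | grep -E "pos|ft";python3 -m creep '{"xyz":[[0,0,0.1],[0,0,0]],"rotation":[[0,0,0],[0,0,0]],"fingers":[0,0]}' | grep -E "pos|ft"
```

```text
ee_pos: [0.6402, -0.0635, 0.0809]
ft_force: [0.4, -0.0, -0.4]
ee_pos: [0.6408, -0.0636, 0.0799]
ft_force: [0.1, -0.3, 0.1]
ee_pos: [0.6406, -0.0636, 0.0787]
ft_force: [0.4, -0.4, -0.2]
ee_pos: [0.6407, -0.0636, 0.0786]
ft_force: [-1.6, 0.2, 5.4]
```

```bash
python3 -m creep '{"xyz":[[0,0,-0.1],[0,0,0],[0,0,0],[0,0,0],[0,0,-1],[0,0,-2],[0,0,-2],[0,0,-2],[0,0,0],[0,0,0]],"rotation":[[0,0,0],[0,0,0],[0,0,0],[0,0,0],[0,0,0],[0,0,0],[0,0,0],[0,0,0],[0,0,0],[0,0,0]],"fingers":[0,6.5,6.5,6.5,6.5,6.5,6.5,6.5,6.5,6.5]}'
python3 - <<'E'
from h import *
plan(.4345,-.008,.004,59.5)
c,im,d,P=shot("wrist")
m=(P[...,2]>.083)&(P[...,2]<.1)&(abs(P[...,0]-.64)<.06)&(P[...,1]>-.088)&(P[...,1]<-.02); print("tin",rect(P,m),m.sum()); q=rect(P,m)[0]/1000-C; print(q@ux,q@uy)
E
```

```text
time_s: 42.9
ee_pos: [0.6403, -0.0636, 0.1483]
eef_rot: [0.732, 0.681, -0.0, -0.0]
ft_force: [-0.3, 0.1, -1.1]
finger_gap: 0.759
gripper_force: 0.0
shift now-axes cm [  4.04 -20.92  14.44] | shift target-axes [ -5.66 -20.55  14.43] | rotvec [-0.001  0.     0.459] dist 25.7
t 42.9 p [ 0.6403 -0.0636  0.1483] R [[0.073, 0.997, -0.001], [0.997, -0.073, -0.0], [-0.0, -0.001, -1.0]] gap 0.759 F 0.0 [-0.12  0.48  1.52 -0.    1.14 -0.04]
tin (array([640.5, -61. ]), array([52.6, 38.3]), 85.8) 4494
-0.00026938000000000396 -0.05036085999999999
```

```bash
python3 -m creep '{"xyz":[[0.5,-2.62,0],[0.5,-2.62,0],[0.5,-2.62,0],[0.5,-2.62,0],[0.5,-2.62,0],[0.5,-2.62,0],[0.5,-2.62,0],[0.5,-2.62,0],[0,0,2],[0,0,2.5],[0,0,2.5],[0,0,1],[0,0,0],[0,0,0]],"rotation":[[0,0,0],[0,0,0],[0,0,0],[0,0,0],[0,0,0],[0,0,0],[0,0,0],[0,0,0],[0,0,0.153],[0,0,0.153],[0,0,0.153],[0,0,0],[0,0,0],[0,0,0]],"fingers":[6.5,6.5,6.5,6.5,6.5,6.5,6.5,6.5,6.5,6.5,6.5,6.5,6.5,6.5]}'; python3 -c "
from h import *
plan(.4345,-.008,.005,59.5)"
```

```text
time_s: 44.7
ee_pos: [0.4352, -0.0085, 0.0693]
eef_rot: [0.868, 0.497, 0.001, 0.0]
ft_force: [-0.2, 0.2, -1.2]
finger_gap: 0.761
gripper_force: 0.0
shift now-axes cm [ 0.   -0.09  6.43] | shift target-axes [ 0.01 -0.08  6.43] | rotvec [ 0.001 -0.001  0.001] dist 6.4
t 44.7 p [ 0.4352 -0.0085  0.0693] R [[0.506, 0.862, 0.001], [0.862, -0.506, -0.0], [0.001, 0.001, -1.0]] gap 0.761 F 0.0 [-0.05  0.29  2.1  -0.    0.76  0.49]
```

```bash
python3 -m creep '{"xyz":[[0,0,1],[0,0,2],[0,0,1.8],[0,0,1],[0,0,0.5],[0,0,0],[0,0,0],[0,0,0],[0,0,0],[0,0,0],[0,0,0]],"rotation":[[0,0,0],[0,0,0],[0,0,0],[0,0,0],[0,0,0],[0,0,0],[0,0,0],[0,0,0],[0,0,0],[0,0,0],[0,0,0]],"fingers":[6.5,6.5,6.5,6.5,6.5,6.5,0,0,0,0,0]}';  python3 -m creep '{"xyz":[[0,0,-1],[0,0,-3],[0,0,-3],[0,0,-3],[0,0,-3],[0,0,0],[0,0,0],[0,0,0],[0,0,0],[0,0,0]],"rotation":[[0,0,0],[0,0,0],[0,0,0],[0,0,0],[0,0,0],[0,0,-0.153],[0,0,-0.153],[0,0,-0.153],[0,0,0],[0,0,0]],"fingers":[0,0,0,0,0,0,0,0,0,0]}'; python3 -c "
from h import *
slot(.003,.08)"
```

```text
time_s: 46.08
ee_pos: [0.4352, -0.0084, 0.0065]
eef_rot: [0.868, 0.496, 0.001, 0.0]
ft_force: [-0.1, -0.3, 5.8]
finger_gap: 0.431
gripper_force: 60.7
time_s: 47.32
ee_pos: [0.4345, -0.0084, 0.1359]
eef_rot: [0.733, 0.68, 0.0, 0.0]
ft_force: [-0.3, -0.2, -0.3]
finger_gap: 0.426
gripper_force: 60.2
shift now-axes cm [ 1.64 20.96  5.59] | shift target-axes [ 1.62 20.96  5.59] | rotvec [ 0.     0.    -0.001] dist 21.8
t 47.33 p [ 0.4345 -0.0084  0.1359] R [[0.075, 0.997, 0.0], [0.997, -0.075, -0.0], [-0.0, 0.0, -1.0]] gap 0.426 F 60.2 [-0.05  0.19  2.01 -0.    0.94  0.03]
```

```bash
python3 -m creep '{"xyz":[[0.2,2.625,0],[0.2,2.625,0],[0.2,2.625,0],[0.2,2.625,0],[0.2,2.625,0],[0.2,2.625,0],[0.2,2.625,0],[0.2,2.625,0],[0,0,0],[0,0,2],[0,0,1],[0,0,0],[0,0,0]],"rotation":[[0,0,0],[0,0,0],[0,0,0],[0,0,0],[0,0,0],[0,0,0],[0,0,0],[0,0,0],[0,0,0],[0,0,0],[0,0,0],[0,0,0],[0,0,0]],"fingers":[0,0,0,0,0,0,0,0,0,0,0,0,0]}'; python3 -c "
from h import *
slot(.004,.0765)"
```

```text
time_s: 48.95
ee_pos: [0.6453, -0.0078, 0.1064]
eef_rot: [0.733, 0.681, 0.0, 0.0]
ft_force: [-0.1, 0.6, -0.4]
finger_gap: 0.426
gripper_force: 60.3
shift now-axes cm [ 0.09 -0.06  2.99] | shift target-axes [ 0.09 -0.05  2.99] | rotvec [0.001 0.    0.001] dist 3.0
t 48.95 p [ 0.6453 -0.0078  0.1064] R [[0.073, 0.997, 0.001], [0.997, -0.073, -0.0], [-0.0, 0.001, -1.0]] gap 0.426 F 60.3 [-0.03  0.52  1.57 -0.    1.05  0.04]
```

```bash
python3 -m creep '{"xyz":[[0.1,0,1],[0,0,1],[0,0,0.6],[0,0,0]],"rotation":[[0,0,0],[0,0,0],[0,0,0],[0,0,0]],"fingers":[0,0,0,0]}' | grep -E "pos|ft";  python3 -m creep '{"xyz":[[0,0,0.1],[0,0,0.1],[0,0,0]],"rotation":[[0,0,0],[0,0,0],[0,0,0]],"fingers":[0,0,0]}' | grep -E "pos|ft";  python3 -m creep '{"xyz":[[0,0,0.1],[0,0,0]],"rotation":[[0,0,0],[0,0,0]],"fingers":[0,0]}' | grep -E "pos|ft";python3 -m creep '{"xyz":[[0,0,0.1],[0,0,0]],"rotation":[[0,0,0],[0,0,0]],"fingers":[0,0]}' | grep -E "pos|ft"
```

```text
ee_pos: [0.6447, -0.0068, 0.0788]
ft_force: [0.7, -0.9, -1.0]
ee_pos: [0.6453, -0.0068, 0.0779]
ft_force: [-0.7, -0.4, -0.6]
ee_pos: [0.6452, -0.0068, 0.0767]
ft_force: [0.0, 0.4, -0.8]
ee_pos: [0.6453, -0.0068, 0.0765]
ft_force: [-1.3, -0.1, 5.0]
```

```bash
python3 -m creep '{"xyz":[[0,0,-0.1],[0,0,0],[0,0,0],[0,0,0],[0,0,-1],[0,0,-2],[0,0,-2],[0,0,-2],[0,0,0],[0,0,0]],"rotation":[[0,0,0],[0,0,0],[0,0,0],[0,0,0],[0,0,0],[0,0,0],[0,0,0],[0,0,0],[0,0,0],[0,0,0]],"fingers":[0,6.5,6.5,6.5,6.5,6.5,6.5,6.5,6.5,6.5]}'
python3 - <<'E'
from h import *
plan(.354,.275,.006,122.5)
c,im,d,P=shot("wrist")
m=(P[...,2]>.083)&(P[...,2]<.1)&(abs(P[...,0]-.64)<.06)&(P[...,1]>-.033)&(P[...,1]<.04); print("tin",rect(P,m),m.sum()); q=rect(P,m)[0]/1000-C; print(q@ux,q@uy)
E
```

```text
time_s: 51.58
ee_pos: [0.6448, -0.0068, 0.1463]
eef_rot: [0.732, 0.681, -0.0, -0.0]
ft_force: [0.0, 0.3, -0.4]
finger_gap: 0.765
gripper_force: 0.0
shift now-axes cm [ 25.98 -31.05  14.05] | shift target-axes [39.39 -9.39 14.03] | rotvec [-0.001 -0.    -0.64 ] dist 42.9
t 51.58 p [ 0.6448 -0.0068  0.1463] R [[0.073, 0.997, -0.001], [0.997, -0.073, -0.0], [-0.0, -0.001, -1.0]] gap 0.765 F 0.0 [-0.03  0.49  1.52 -0.    1.14  0.04]
tin (array([644.9,  -4.6]), array([52.8, 38.2]), 85.4) 4548
-6.0499999999933274e-05 0.006212900000000006
```

```bash
python3 -m creep '{"xyz":[[2.165,-2.59,0],[2.165,-2.59,0],[2.165,-2.59,0],[2.165,-2.59,0],[2.165,-2.59,0],[2.165,-2.59,0],[2.165,-2.59,0],[2.165,-2.59,0],[2.165,-2.59,0],[2.165,-2.59,0],[2.165,-2.59,0],[2.165,-2.59,0],[0,0,2],[0,0,2],[0,0,2],[0,0,2],[0,0,0],[0,0,0]],"rotation":[[0,0,0],[0,0,0],[0,0,0],[0,0,0],[0,0,0],[0,0,0],[0,0,0],[0,0,0],[0,0,0],[0,0,0],[0,0,0],[0,0,0],[0,0,-0.16],[0,0,-0.16],[0,0,-0.16],[0,0,-0.16],[0,0,0],[0,0,0]],"fingers":[6.5,6.5,6.5,6.5,6.5,6.5,6.5,6.5,6.5,6.5,6.5,6.5,6.5,6.5,6.5,6.5,6.5,6.5]}'; python3 -c "
from h import *
plan(.354,.275,.006,122.5)"
```

```text
time_s: 53.88
ee_pos: [0.3544, 0.2751, 0.0669]
eef_rot: [0.482, 0.876, 0.0, 0.0]
ft_force: [-0.3, -0.2, 0.4]
finger_gap: 0.762
gripper_force: 0.0
shift now-axes cm [ 0.01 -0.04  6.09] | shift target-axes [ 0.01 -0.04  6.09] | rotvec [ 0.     0.    -0.002] dist 6.1
t 53.88 p [0.3544 0.2751 0.0669] R [[-0.535, 0.845, 0.0], [0.845, 0.535, 0.0], [-0.0, 0.0, -1.0]] gap 0.762 F 0.0 [ 0.63  0.31  2.07 -0.    0.76  0.07]
```

```bash
python3 -m creep '{"xyz":[[0,0,1],[0,0,2],[0,0,1.6],[0,0,1],[0,0,0.5],[0,0,0],[0,0,0],[0,0,0],[0,0,0],[0,0,0],[0,0,0]],"rotation":[[0,0,0],[0,0,0],[0,0,0],[0,0,0],[0,0,0],[0,0,0],[0,0,0],[0,0,0],[0,0,0],[0,0,0],[0,0,0]],"fingers":[6.5,6.5,6.5,6.5,6.5,6.5,0,0,0,0,0]}';  python3 -m creep '{"xyz":[[0,0,-1],[0,0,-3],[0,0,-3],[0,0,-3],[0,0,-3],[0,0,0],[0,0,0],[0,0,0],[0,0,0],[0,0,0],[0,0,0]],"rotation":[[0,0,0],[0,0,0],[0,0,0],[0,0,0],[0,0,0],[0,0,0.16],[0,0,0.16],[0,0,0.16],[0,0,0.16],[0,0,0],[0,0,0]],"fingers":[0,0,0,0,0,0,0,0,0,0,0]}'; python3 -c "
from h import *
slot(.059,.08)"
```

```text
time_s: 55.25
ee_pos: [0.3547, 0.2754, 0.0064]
eef_rot: [0.481, 0.877, 0.001, 0.0]
ft_force: [-0.9, 0.3, 6.2]
finger_gap: 0.428
gripper_force: 60.9
time_s: 56.62
ee_pos: [0.3541, 0.2749, 0.1359]
eef_rot: [0.732, 0.682, 0.0, 0.0]
ft_force: [-0.2, 0.7, -0.3]
finger_gap: 0.433
gripper_force: 60.2
shift now-axes cm [-20.55  31.     5.59] | shift target-axes [-20.44  31.07   5.59] | rotvec [0.    0.    0.003] dist 37.6
t 56.62 p [0.3541 0.2749 0.1359] R [[0.071, 0.997, 0.0], [0.997, -0.071, -0.0], [-0.0, 0.0, -1.0]] gap 0.433 F 60.2 [ 0.63  0.21  1.98 -0.    0.95  0.71]
```

```bash
python3 -m creep '{"xyz":[[-1.71,2.59,0],[-1.71,2.59,0],[-1.71,2.59,0],[-1.71,2.59,0],[-1.71,2.59,0],[-1.71,2.59,0],[-1.71,2.59,0],[-1.71,2.59,0],[-1.71,2.59,0],[-1.71,2.59,0],[-1.71,2.59,0],[-1.71,2.59,0],[0,0,0],[0,0,2],[0,0,1],[0,0,0],[0,0,0]],"rotation":[[0,0,0],[0,0,0],[0,0,0],[0,0,0],[0,0,0],[0,0,0],[0,0,0],[0,0,0],[0,0,0],[0,0,0],[0,0,0],[0,0,0],[0,0,0],[0,0,0],[0,0,0],[0,0,0],[0,0,0]],"fingers":[0,0,0,0,0,0,0,0,0,0,0,0,0,0,0,0,0]}'; python3 -c "
from h import *
slot(.059,.0765)"
```

```text
time_s: 58.75
ee_pos: [0.6494, 0.048, 0.1064]
eef_rot: [0.732, 0.681, 0.0, 0.0]
ft_force: [0.0, 0.2, -1.7]
finger_gap: 0.429
gripper_force: 60.3
shift now-axes cm [ 0.   -0.06  2.99] | shift target-axes [ 0.   -0.05  2.99] | rotvec [ 0.001 -0.     0.002] dist 3.0
t 58.75 p [0.6494 0.048  0.1064] R [[0.072, 0.997, 0.001], [0.997, -0.072, 0.0], [0.0, 0.001, -1.0]] gap 0.429 F 60.3 [ 0.06  0.53  1.55 -0.    1.06  0.13]
```

```bash
python3 -m creep '{"xyz":[[0.12,0,1],[0,0,1],[0,0,0.6],[0,0,0]],"rotation":[[0,0,0],[0,0,0],[0,0,0],[0,0,0]],"fingers":[0,0,0,0]}' | grep -E "pos|ft";  python3 -m creep '{"xyz":[[0,0,0.1],[0,0,0.1],[0,0,0]],"rotation":[[0,0,0],[0,0,0],[0,0,0]],"fingers":[0,0,0]}' | grep -E "pos|ft";  python3 -m creep '{"xyz":[[0,0,0.1],[0,0,0]],"rotation":[[0,0,0],[0,0,0]],"fingers":[0,0]}' | grep -E "pos|ft";python3 -m creep '{"xyz":[[0,0,0.1],[0,0,0]],"rotation":[[0,0,0],[0,0,0]],"fingers":[0,0]}' | grep -E "pos|ft"
```

```text
ee_pos: [0.6488, 0.0488, 0.0788]
ft_force: [-0.2, 0.3, -0.5]
ee_pos: [0.6494, 0.0489, 0.0778]
ft_force: [-0.2, 0.6, 0.0]
ee_pos: [0.6493, 0.0489, 0.0767]
ft_force: [0.3, -0.6, -0.8]
ee_pos: [0.6494, 0.0489, 0.0765]
ft_force: [-1.2, -0.7, 5.3]
```

```bash
python3 -m creep '{"xyz":[[0,0,-0.1],[0,0,0],[0,0,0],[0,0,0],[0,0,-1],[0,0,-2],[0,0,-2],[0,0,-2],[0,0,0],[0,0,0]],"rotation":[[0,0,0],[0,0,0],[0,0,0],[0,0,0],[0,0,0],[0,0,0],[0,0,0],[0,0,0],[0,0,0],[0,0,0]],"fingers":[0,6.5,6.5,6.5,6.5,6.5,6.5,6.5,6.5,6.5]}'
python3 - <<'E'
from h import *
plan(.451,.417,.006,71.5)
c,im,d,P=shot("wrist")
m=(P[...,2]>.083)&(P[...,2]<.1)&(abs(P[...,0]-.64)<.06)&(P[...,1]>.0235)&(P[...,1]<.12); print("tin",rect(P,m),m.sum()); q=rect(P,m)[0]/1000-C; print(q@ux,q@uy)
E
```

```text
time_s: 61.38
ee_pos: [0.6489, 0.0489, 0.1463]
eef_rot: [0.732, 0.681, -0.0, -0.0]
ft_force: [0.1, -0.4, -0.1]
finger_gap: 0.761
gripper_force: 0.0
shift now-axes cm [ 35.28 -22.41  14.04] | shift target-axes [ 28.63 -30.45  14.03] | rotvec [-0.001  0.     0.25 ] dist 44.1
t 61.38 p [0.6489 0.0489 0.1463] R [[0.073, 0.997, -0.001], [0.997, -0.073, -0.0], [-0.0, -0.001, -1.0]] gap 0.761 F 0.0 [ 0.06  0.5   1.5  -0.    1.14  0.13]
tin (array([648.9,  50.8]), array([52.3, 38.1]), 85.3) 4552
-0.00017643999999993013 0.061759720000000004
```

```bash
python3 -m creep '{"xyz":[[2.52,-1.6,0],[2.52,-1.6,0],[2.52,-1.6,0],[2.52,-1.6,0],[2.52,-1.6,0],[2.52,-1.6,0],[2.52,-1.6,0],[2.52,-1.6,0],[2.52,-1.6,0],[2.52,-1.6,0],[2.52,-1.6,0],[2.52,-1.6,0],[2.52,-1.6,0],[2.52,-1.6,0],[0,0,3],[0,0,3],[0,0,2],[0,0,0],[0,0,0]],"rotation":[[0,0,0],[0,0,0],[0,0,0],[0,0,0],[0,0,0],[0,0,0],[0,0,0],[0,0,0],[0,0,0],[0,0,0],[0,0,0],[0,0,0],[0,0,0],[0,0,0],[0,0,0.125],[0,0,0.125],[0,0,0],[0,0,0],[0,0,0]],"fingers":[6.5,6.5,6.5,6.5,6.5,6.5,6.5,6.5,6.5,6.5,6.5,6.5,6.5,6.5,6.5,6.5,6.5,6.5,6.5]}'; python3 -c "
from h import *
plan(.451,.417,.006,71.5)"
```

```text
time_s: 63.8
ee_pos: [0.4519, 0.4173, 0.067]
eef_rot: [0.812, 0.584, 0.0, 0.0]
ft_force: [0.9, 0.3, -0.5]
finger_gap: 0.76
gripper_force: 0.0
shift now-axes cm [-0.06 -0.08  6.1 ] | shift target-axes [-0.06 -0.08  6.1 ] | rotvec [ 0. -0. -0.] dist 6.1
t 63.8 p [0.4519 0.4173 0.067 ] R [[0.317, 0.948, 0.0], [0.948, -0.317, 0.0], [0.0, 0.0, -1.0]] gap 0.76 F 0.0 [ 0.73  0.52  1.69 -0.    0.93  1.05]
```

```bash
python3 -m creep '{"xyz":[[0,-0.1,1],[0,0,2],[0,0,1.6],[0,0,1],[0,0,0.5],[0,0,0],[0,0,0],[0,0,0],[0,0,0],[0,0,0],[0,0,0]],"rotation":[[0,0,0],[0,0,0],[0,0,0],[0,0,0],[0,0,0],[0,0,0],[0,0,0],[0,0,0],[0,0,0],[0,0,0],[0,0,0]],"fingers":[6.5,6.5,6.5,6.5,6.5,6.5,0,0,0,0,0]}';  python3 -m creep '{"xyz":[[0,0,-1],[0,0,-3],[0,0,-3],[0,0,-3],[0,0,-3],[0,0,0],[0,0,0],[0,0,0],[0,0,0]],"rotation":[[0,0,0],[0,0,0],[0,0,0],[0,0,0],[0,0,0],[0,0,-0.125],[0,0,-0.125],[0,0,0],[0,0,0]],"fingers":[0,0,0,0,0,0,0,0,0]}'; python3 -c "
from h import *
slot(.115,.08)"
```

```text
time_s: 65.18
ee_pos: [0.4512, 0.4178, 0.0066]
eef_rot: [0.812, 0.584, 0.001, -0.0]
ft_force: [-0.3, 0.3, 5.5]
finger_gap: 0.428
gripper_force: 61.2
time_s: 66.3
ee_pos: [0.4505, 0.4172, 0.1356]
eef_rot: [0.733, 0.68, -0.0, 0.0]
ft_force: [-0.2, 0.4, 0.0]
finger_gap: 0.427
gripper_force: 60.6
shift now-axes cm [-29.73  22.53   5.56] | shift target-axes [-29.75  22.51   5.56] | rotvec [-0.     0.    -0.001] dist 37.7
t 66.3 p [0.4505 0.4172 0.1356] R [[0.075, 0.997, -0.0], [0.997, -0.075, -0.0], [-0.0, -0.0, -1.0]] gap 0.427 F 60.6 [ 0.73  0.45  1.61 -0.    1.08  0.8 ]
```

```bash
python3 -m creep '{"xyz":[[-2.28,1.74,0],[-2.28,1.74,0],[-2.28,1.74,0],[-2.28,1.74,0],[-2.28,1.74,0],[-2.28,1.74,0],[-2.28,1.74,0],[-2.28,1.74,0],[-2.28,1.74,0],[-2.28,1.74,0],[-2.28,1.74,0],[-2.28,1.74,0],[-2.28,1.74,0],[0,0,0],[0,0,2],[0,0,1],[0,0,0],[0,0,0]],"rotation":[[0,0,0],[0,0,0],[0,0,0],[0,0,0],[0,0,0],[0,0,0],[0,0,0],[0,0,0],[0,0,0],[0,0,0],[0,0,0],[0,0,0],[0,0,0],[0,0,0],[0,0,0],[0,0,0],[0,0,0],[0,0,0]],"fingers":[0,0,0,0,0,0,0,0,0,0,0,0,0,0,0,0,0,0]}'; python3 -c "
from h import *
slot(.1155,.0765)"
```

```text
time_s: 68.55
ee_pos: [0.6549, 0.1057, 0.1063]
eef_rot: [0.732, 0.681, 0.0, 0.0]
ft_force: [-0.5, -0.4, -0.1]
finger_gap: 0.427
gripper_force: 60.5
shift now-axes cm [-0.15 -0.18  2.98] | shift target-axes [-0.15 -0.17  2.98] | rotvec [ 0.001 -0.     0.001] dist 3.0
t 68.55 p [0.6549 0.1057 0.1063] R [[0.073, 0.997, 0.001], [0.997, -0.073, 0.0], [0.0, 0.001, -1.0]] gap 0.427 F 60.5 [0.14 0.55 1.52 0.   1.07 0.22]
```

```bash
python3 -m creep '{"xyz":[[-0.15,-0.12,1],[0,0,1],[0,0,0.6],[0,0,0]],"rotation":[[0,0,0],[0,0,0],[0,0,0],[0,0,0]],"fingers":[0,0,0,0]}' | grep -E "pos|ft";  python3 -m creep '{"xyz":[[0,0,0.1],[0,0,0.1],[0,0,0]],"rotation":[[0,0,0],[0,0,0],[0,0,0]],"fingers":[0,0,0]}' | grep -E "pos|ft";  python3 -m creep '{"xyz":[[0,0,0.1],[0,0,0]],"rotation":[[0,0,0],[0,0,0]],"fingers":[0,0]}' | grep -E "pos|ft";python3 -m creep '{"xyz":[[0,0,0.1],[0,0,0]],"rotation":[[0,0,0],[0,0,0]],"fingers":[0,0]}' | grep -E "pos|ft"
```

```text
ee_pos: [0.6529, 0.1038, 0.0788]
ft_force: [0.6, -0.0, 0.1]
ee_pos: [0.6534, 0.1039, 0.0778]
ft_force: [0.2, -0.2, -1.1]
ee_pos: [0.6533, 0.1039, 0.0767]
ft_force: [-0.8, 0.4, -0.0]
ee_pos: [0.6534, 0.1039, 0.0766]
ft_force: [-2.6, -0.1, 5.4]
```

Releasing, then rising and backing away toward the base so the cameras can see everything.

```bash
python3 -m creep '{"xyz":[[0,0,-0.1],[0,0,0],[0,0,0],[0,0,0],[0,0,-1],[0,0,-2],[0,0,-3],[0,0,-3],[0,0,-3],[2,-3,0],[2,-3,0],[2,-3,0],[2,-3,0],[2,-3,0],[2,-3,0],[0,0,0],[0,0,0]],"rotation":[[0,0,0],[0,0,0],[0,0,0],[0,0,0],[0,0,0],[0,0,0],[0,0,0],[0,0,0],[0,0,0],[0,0,0],[0,0,0],[0,0,0],[0,0,0],[0,0,0],[0,0,0],[0,0,0],[0,0,0]],"fingers":[0,6.5,6.5,6.5,6.5,6.5,6.5,6.5,6.5,6.5,6.5,6.5,6.5,6.5,6.5,6.5,6.5]}'
python3 - <<'E'
from h import *
st()
c,im,d,P=shot("top","t9.png")
for y in(-.110,-.0504,.0062,.0618,.117):
    q=P-np.r_[C,0]; rx=q[...,:2]@ux; ry=q[...,:2]@uy
    m=(P[...,2]>.083)&(P[...,2]<.1)&(abs(rx)<.06)&(abs(ry-y)<.028); 
    if m.sum()>9: print(rect(P,m),np.median(rx[m]),np.median(ry[m]),np.median(P[m][:,2]))
for q in("chip1","scraper","bottle","cup","server","tart","jar"):
    for r in pinpoint("top",q)[:2]:
        print(q,round(r["score"],2),world(c,r["centre"]).round(3))
cv2.imwrite("pics/t9c.png",cv2.convertScaleAbs(cv2.resize(im[115:220,160:440],None,fx=2.8,fy=2.8),alpha=1.7)[:,:,::-1])
E
```

```text
time_s: 72.05
ee_pos: [0.4832, 0.2367, 0.1974]
eef_rot: [0.732, 0.681, 0.001, 0.0]
ft_force: [0.3, -0.7, -0.0]
finger_gap: 0.761
gripper_force: 0.0
t 72.05 p [0.4832 0.2367 0.1974] R [[0.073, 0.997, 0.002], [0.997, -0.073, 0.0], [0.0, 0.002, -1.0]] gap 0.761 F 0.0 [ 0.43  0.29  1.7  -0.    1.15  0.51]
(array([ 636.8, -121.3]), array([52.2, 39.2]), 87.3) -0.0001926386922187086 -0.11086060420900948 0.09212040217670281
(array([639.1, -61.3]), array([52.4, 39.5]), 85.8) -0.002917486552084155 -0.050507630465477835 0.09190565413400986
(array([643.4,  -4.9]), array([51.9, 38.4]), 84.1) -0.002196441508983957 0.005451685476556152 0.09195271024073015
(array([647.6,  50.1]), array([52.3, 39.2]), 87.3) -0.0017488173789964262 0.060571847209578714 0.0915518514575292
(array([652. , 105.2]), array([52.6, 40.1]), 87.2) -0.002318932064876538 0.11597417833815088 0.09149305260370455
scraper 0.75 [ 0.575 -0.339  0.043]
bottle 0.9 [ 0.665 -0.413 -0.003]
cup 0.65 [0.268 0.422 0.007]
cup 0.32 [0.652 0.046 0.079]
server 0.78 [ 0.324 -0.481  0.004]
tart 0.81 [0.634 0.463 0.004]
jar 0.71 [ 0.704  0.334 -0.002]
```

View pics/t9c.png

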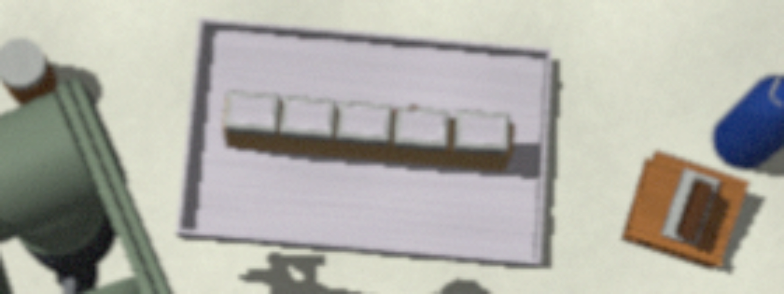

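All five tins are in a row on the ledge, x within about 3 mm and y from -111 to +116 mm in the rack frame. The scraper is flat on its rest, the chips are in the pan and the bystanders have not moved.

```bash
python3 -c "
from station import *
print(finish_job())"
```

```text
the job is handed in; nothing more can be done
None
```

I handed the job in at about 72 s, but the hand-in returned no verdict: both chips were wiped into the pan with the scraper held, the scraper is flat near the middle of its rest, all five tins lie in one row on the ledge, and the bystanders have not moved.

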